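Open, refill and close the sprung palette dispenser

TASK

Refill the palette dispenser on the modelling bench: unhook its cover and lay it aside on the mat, then put every mixing palette that lies on the mat into the dispenser, wells up, and push each one down onto the sprung platform until both catches snap over its ends. When all of them are in, put the cover back: hook its tongue under the lip at the back, then lower the front until the cover lies flat on the dispenser behind the ridge. Leave the bottles and the model on its stand alone.

Things in the scene. Friction and masses are not known exactly. Their poses are not given: they have to be found in the camera images.
- palette1: white melamine paint-mixing palette, a flat slab 110 (x) x 62 (y) x 14 mm high, 0.12 kg, with six shallow wells in its top and a plain solid bar 26 mm wide across the middle; origin at the centre of its underside, z up out of the wells. All palettes are alike; 4 to 6 are present, lying wells up on the mat (z = 0)
- palette2: white melamine paint-mixing palette, a flat slab 110 (x) x 62 (y) x 14 mm high, 0.12 kg, with six shallow wells in its top and a plain solid bar 26 mm wide across the middle; origin at the centre of its underside, z up out of the wells. All palettes are alike; 4 to 6 are present, lying wells up on the mat (z = 0)
- palette3: white melamine paint-mixing palette, a flat slab 110 (x) x 62 (y) x 14 mm high, 0.12 kg, with six shallow wells in its top and a plain solid bar 26 mm wide across the middle; origin at the centre of its underside, z up out of the wells. All palettes are alike; 4 to 6 are present, lying wells up on the mat (z = 0)
- palette4: white melamine paint-mixing palette, a flat slab 110 (x) x 62 (y) x 14 mm high, 0.12 kg, with six shallow wells in its top and a plain solid bar 26 mm wide across the middle; origin at the centre of its underside, z up out of the wells. All palettes are alike; 4 to 6 are present, lying wells up on the mat (z = 0)
- palette5: white melamine paint-mixing palette, a flat slab 110 (x) x 62 (y) x 14 mm high, 0.12 kg, with six shallow wells in its top and a plain solid bar 26 mm wide across the middle; origin at the centre of its underside, z up out of the wells. All palettes are alike; 4 to 6 are present, lying wells up on the mat (z = 0)
- palette6: white melamine paint-mixing palette, a flat slab 110 (x) x 62 (y) x 14 mm high, 0.12 kg, with six shallow wells in its top and a plain solid bar 26 mm wide across the middle; origin at the centre of its underside, z up out of the wells. All palettes are alike; 4 to 6 are present, lying wells up on the mat (z = 0)
- dispenser: spring-fed palette dispenser screwed to the bench: plywood base 200 (x) x 110 (y) x 10 mm, and a white end housing 30 mm thick, 90 mm wide (y) and 136 mm high at each end of x. Origin at the centre of the base's underside on the bench (z = 0), z up; the lip is at its +x (back) end. The outlet is the -y side
- well (a point): centre of the loading mouth, level with the housings' tops, 136 mm above the dispenser's origin. Palettes lie lengthwise in x between the housings' inner faces (x = -58 and 58 mm). Metal guides at the corners (|x| from 43 to 58 mm) have inner faces at y = -34.5 and 34.5 mm; they reach z = 132 mm on +y, 96 mm on -y. Between the guides both long sides are open for fingers
- platform (a joint): sprung platform, a 100 x 52 mm plate between the housings: how far it has sunk, 0 to 0.092 m. At 0 its top is 110 mm above the bench. It springs back up (3 N at 0, 130 N/m more as it sinks; weight 1.5 N), pressing the pile up against the catches. Each further palette pushes the pile 14 mm deeper; room for 6
- catch_front (a joint): spring catch in the -x housing, 36 mm wide: outward travel, 0 to 0.009 m. At 0 its tip is 50 mm from the dispenser's centre, 5 mm over a palette's end; flat underside 114 mm up, sloped above to 132 mm. A palette laid in rests on the slopes; push it down (5 to 20 N) until its underside is below 100 mm and both catches snap over its ends and hold the pile down
- catch_back (a joint): the same spring catch in the +x housing (mirror image of catch_front): outward travel, 0 (tip over the pile) to 0.009 m (pushed back)
- cover: plywood cover plate, 5 mm thick, 0.18 kg, fitted on the dispenser at the start: 84 mm wide (y) from x = -81.5 to 68 mm, then a tongue 60 mm wide to x = 87.5 mm. Origin on the underside, below the middle of the grip bar, z up. Grip bar on top: 14 (x) x 70 (y) mm, 5 to 35 mm above the underside. Fitted, its frame matches the dispenser's, 136 mm higher, with 3 mm play in x
- cover_tongue (a point): middle of the end edge of the cover's tongue, half way up its thickness (87.5 mm along +x from the cover's origin, 2.5 mm up)
- cover_handle (a point): middle of the top of the cover's grip bar (35 mm above the cover's underside)
- lip (a point): front lower edge of the fixed lip: an overhang at x = 80 to 97 mm of the dispenser's frame, 11 mm above the housing's top (z = 147 mm); stop wall behind at x = 92 mm, side cheeks at y = -34 and 34 mm (x = 74 to 97 mm). The cover is too long to drop in flat: its tongue goes under the lip with the front raised 0.15 to 0.3 rad, then the front is lowered; off in reverse
- ridge (a point): top of the locating ridge across the front housing, 6 mm high, x = -88 to -83 mm of the dispenser's frame; the cover's front edge comes down just behind (+x of) it, the cover resting flat on both housings
- cement_bottle: low round jar of cement with a blue cap, 52 mm across, 85 mm high, standing free; origin at its foot; to be left alone
- glue_bottle: glue bottle, 42 mm across, 125 mm high, standing free; origin at its foot; to be left alone
- fuselage_stand: dark green model aircraft fuselage, about 220 mm long along y, lying on a plywood stand 70 x 130 mm, about 135 mm high in all; origin at the centre of the stand's foot; to be left alone

How it is judged:
On the way, in this order (a step that is already met when the one before it is completed fails the run):
1. the cover is off the dispenser and let go, lying level on the bench (z of cover in the frame of dispenser below 0.02 m and angle between cover's own z axis and vertical below 0.1 rad and horizontal distance between cover and dispenser above 0.08 m and contact force between cover and the fingers below 0.05 N), for 0.2 s.
2. every palette present is in the dispenser, level, with its top below both catches (z of palette1 in the frame of dispenser between 0.012 and 0.1025 m and x of palette1 in the frame of dispenser between -0.008 and 0.008 m and y of palette1 in the frame of dispenser between -0.01 and 0.01 m and angle between each of palette1, palette2, palette3, palette4, palette5, palette6's own z axis and vertical below 0.08 rad and angle between the x axis of each of palette1, palette2, palette3, palette4, palette5, palette6 and the x axis of dispenser, either way round below 0.12 rad and z of palette2 in the frame of dispenser between 0.012 and 0.1025 m and x of palette2 in the frame of dispenser between -0.008 and 0.008 m and y of palette2 in the frame of dispenser between -0.01 and 0.01 m and z of palette3 in the frame of dispenser between 0.012 and 0.1025 m and x of palette3 in the frame of dispenser between -0.008 and 0.008 m and y of palette3 in the frame of dispenser between -0.01 and 0.01 m and z of palette4 in the frame of dispenser between 0.012 and 0.1025 m and x of palette4 in the frame of dispenser between -0.008 and 0.008 m and y of palette4 in the frame of dispenser between -0.01 and 0.01 m and z of palette5 in the frame of dispenser between 0.012 and 0.1025 m and x of palette5 in the frame of dispenser between -0.008 and 0.008 m and y of palette5 in the frame of dispenser between -0.01 and 0.01 m and z of palette6 in the frame of dispenser between 0.012 and 0.1025 m and x of palette6 in the frame of dispenser between -0.008 and 0.008 m and y of palette6 in the frame of dispenser between -0.01 and 0.01 m), for 0.2 s.
3. the cover lies flat on the dispenser with its tongue under the lip (z of cover in the frame of dispenser between 0.133 and 0.1395 m and angle between cover's own z axis and vertical below 0.04 rad and x of cover_tongue in the frame of dispenser between 0.083 and 0.096 m and y of cover in the frame of dispenser between -0.008 and 0.008 m and angle between the x axis of cover and the x axis of dispenser, either way round below 0.1 rad), for 0.2 s.
At the end, for the whole second after the job is handed in: Every palette present lies wells up below the catches: centred within 8 mm (10 mm across), underside 12 to 102.5 mm up, level within 0.08 rad, aligned within 0.12. Cover flat (0.04 rad), underside 133 to 139.5 mm up, tongue end at x = 83 to 96 mm, 8 mm in y, 0.10 rad. All at rest (all of step 2 and all of step 3 and linear speed of each of cover, palette1, palette2, palette3, palette4, palette5, palette6 below 0.02 m/s); the robot touches nothing.
It fails at once if the cement jar is shoved more than 30 mm or knocked over (distance of cement_bottle from where it was at the start of the episode above 0.03 m or angle between cement_bottle's own z axis and vertical above 0.5 rad).
It fails at once if the glue bottle is shoved more than 30 mm or knocked over (distance of glue_bottle from where it was at the start of the episode above 0.03 m or angle between glue_bottle's own z axis and vertical above 0.5 rad).
It fails at once if the model on its stand is shoved more than 30 mm or knocked over (distance of fuselage_stand from where it was at the start of the episode above 0.03 m or angle between fuselage_stand's own z axis and vertical above 0.5 rad).
Of palette1, palette2, palette3, palette4, palette5, palette6 only 4 to 6 are there at a start; the rules pass over those that are not, and their reading is None.
At some moment in a run one of palette1, palette2, palette3, palette4, palette5, palette6, cover may be knocked a few centimetres aside while the robot is not near it.
Once in a run the grip may slacken for a moment while it holds something.
It also fails if it takes over 210 s, if anything falls off the work surface, if the arm or the gripper's body presses on something with over 40 N, if the wrist force passes 120 N, or if a joint passes its speed limit or range.

ROBOT

A 6-joint arm with a two-finger parallel gripper is mounted at the origin on the work surface. World frame = base frame: x ahead of the robot, y to its left, z up, the work surface at z = 0. Lengths are in m, angles in rad, forces in N, time in s.
With the tool pointing down it reaches from about 0.425 to 0.925 m from the base axis. Payload 12.5 kg.
Tool frame: the origin (TCP) lies at the very end of the fingers, on their centre line; the grasp point (between the pads) lies 19 mm behind it; z points along the fingers, y is the direction in which the jaws open and shut (so a half turn about z gives the same grasp; the last joint's range is limited). The gripper opens to 85 mm and grips with 20 to 120 N. Pads are 22 mm wide; open, the fingers measure 114 mm over their backs; the gripper's body (76 mm by 85 mm) begins 54 mm behind the grasp point. The pads swing forward as they close: fully open they stand 13 mm farther back than shut.
Start: joints at [1.059, 0.491, 1.559, -0, 1.092, -0.106], TCP at [0.247, 0.574, 0.231] pointing down, gripper open.
Joint ranges: [-3.1, 3.1], [-0.84, 2.19], [0.05, 2.79], [-1.13, 4.28], [0.06, 2.93], [-2.69, 2.69]. Speed limits (rad/s): [2.22, 2.22, 2.79, 3.14, 3.14, 3.14].

INTERFACE

Orientations are given as a unit quaternion [x, y, z, w].
In Python, from plant import r gives the robot as it stands. The module is installed in compiled form; this text tells all that it offers.
- The arm moves only by the tool move_arm, never from a script. Its argument "increments" is one flat list of numbers, 7 for each row, row after row: the shift along the world's x, y, z normalised to -1 to 1, where 1 is 0.04 m, then the turn, a rotation vector about the world's x, y, z normalised to -1 to 1, where 1 is 0.1 rad, then the opening, from 0 (shut) to 1 (fully open). In form: [x, y, z, rx, ry, rz, fingers, x, y, z, rx, ry, rz, fingers, ...]. A call has 1 to 5 rows; each row shifts and turns the commanded pose from where the row before left it; what a row does not reach is not made up. A row lasts 1/8 s, in which the tool goes at most 62.5 mm and 10.7 degrees, less where a joint would pass 70% of its speed; a pose out of reach is approached as far as the arm can. A call with a number of a shift or a turn outside -1 to 1 is refused whole. A call with a gripper value outside its range is refused whole. The fingers move at their own pace and stop on an object; "grip_force" is the grip in N (left out, the last holds). Time passes only in rows, so rows that do not move let the fingers close. It gives the time, the measured TCP pose, the force and the opening at its end, in the units of the state.
- r.get_state(): the state, without advancing time (a new reading comes with each control period).
- r.get_image(name): name is "side" or "top" or "wrist"; returns a dict with "pixels" (420x560x3 uint8, red, green, blue), "depth" (420x560 float32, m along the optical axis (not along the pixel's ray), 0 where there is no reading), "K" (3x3 intrinsics, pixels), "xyz" and "attitude" of the camera in the world. Camera axes: x right, y down, z forward; pixel columns grow to the right and rows downward; lengths in m; the calibration is good to about 2 mm. A picture is of the moment at which its call begins.
- r.finish_job(): hands the job in, once; it reports no verdict.
Trained networks look in a picture, given as the dict that the camera call returned (one of the last four; its "shot" number tells which), for a name from the list of things; names that differ only in an ending like _2 or _b are one class to them, and where a whole thing is asked for, a point or a joint stands for the part that bears it (a point fixed in the world has none). Each returns a list of dicts, best first, with "p" (0 to 1); they miss things now and then, are a little off and sometimes report something else, mostly with a low value. They report only what shows in the picture. A call takes as long as a camera call.
- r.recognise(picture, thing): "box" ([left, top, right, bottom] in pixels, round what is visible of it).
- r.masks_of(picture, thing): "region" (420x560 bool, what is visible of it) and "box" ([left, top, right, bottom] in pixels, round what is visible of it).
The state is a dict: "time": time; "joint_pos": joint angles; "joint_velocities": joint speeds; "joint_torque": joint torques, N m; "position": TCP position; "tcp_rot": TCP orientation; "contact_force": force on the tool from outside, world axes, zero at the start; "moment": the same for the moment, N m; "opening": finger opening in m.
Only numpy, scipy, OpenCV 4.12 (cv2) and the standard library are available. Lean on these libraries where they do the work, as an engineer would, in place of code of your own. Each camera call takes 0.05 s, during which the arm holds its last target. There are 200 camera calls.

## Working session

There is one attempt and no reset: what is moved stays moved. The work goes in short steps, Python scripts to look and compute and a tool call to move; the robot and the scene stay as the last step left them, time stands still between calls to the robot, and variables do not carry over. Pictures are saved under pics/ and viewed, about 12 in all and at most 16, crops included, and the job is handed in when it is done.

Besides the shell and the picture viewer there is one more tool, called as name(argument=value, ...) on one line, values as JSON. move_arm: Moves the arm, as the interface text tells. Scaled input: -1 to 1 covers 0.04 m each way for a shift and 0.1 rad each way for a turn. Its arguments: {"type":"object","properties":{"increments":{"type":"array","items":{"type":"number","minimum":-1,"maximum":1}},"grip_force":{"type":"number"}},"required":["increments"]}

```bash
mkdir -p pics; cat > h.py <<'E'
import numpy as np, cv2
from scipy.spatial.transform import Rotation as R
from plant import r
def cloud(im):
    d=im["depth"]; K=im["K"]; v,u=np.mgrid[:420,:560]
    P=np.stack([(u-K[0,2])/K[0,0]*d,(v-K[1,2])/K[1,1]*d,d],-1)
    a=np.array(im["attitude"]); M=R.from_quat(a).as_matrix() if a.size==4 else a.reshape(3,3)
    return P@M.T+np.array(im["xyz"])
def save(im,n): cv2.imwrite("pics/"+n,im["pixels"][:,:,::-1])
E
python3 - <<'E'
from h import *
s=r.get_state(); print({k:np.round(v,3).tolist() for k,v in s.items()})
a=r.get_image("top"); b=r.get_image("side")
print(a["K"],a["xyz"],a["attitude"],b["xyz"],b["attitude"])
cv2.imwrite("pics/a.png",np.vstack([a["pixels"][:,:,::-1],b["pixels"][:,:,::-1]])[:, :]) 
save(a,"top0.png");save(b,"side0.png")
for n,im in (("top",a),("side",b)):
  C=cloud(im)
  for t in ["palette1","dispenser","cover","cement_bottle","glue_bottle","fuselage_stand"]:
    for m in r.masks_of(im,t):
      g=m["region"]&(im["depth"]>0)
      if g.sum()<20: continue
      P=C[g]; 
      rect=cv2.minAreaRect((P[:,:2]*1000).astype(np.float32))
      print(n,t,round(m["p"],2),np.round(m["box"]).tolist(),np.round(np.median(P,0),3),"zmax",round(np.percentile(P[:,2],98),3),np.round(rect[0],0),np.round(rect[1],0),round(rect[2],1))
E
```

```text
{'time': 0.0, 'joint_pos': [1.059, 0.492, 1.559, -0.0, 1.092, -0.106], 'joint_velocities': [0.0, -0.002, -0.0, -0.001, -0.0, 0.002], 'joint_torque': [-0.002, -61.843, -26.159, -0.0, 0.004, -0.0], 'position': [0.247, 0.574, 0.231], 'tcp_rot': [0.202, 0.979, -0.001, -0.0], 'contact_force': [0.31, -0.051, 0.735], 'moment': [0.015, 0.003, -0.015], 'opening': 0.086}
[[444.078609     0.         272.28198658]
 [  0.         444.078609   206.89592321]
 [  0.           0.           1.        ]] [ 0.50327583 -0.05568268  1.24811314] [ 0.71196386 -0.7011658   0.03519168 -0.01534711] [ 0.31881801 -0.96297475  0.66537467] [ 0.8596001  -0.11440196  0.07495069 -0.49232333]
top palette1 0.89 [365.0, 190.0, 390.0, 225.0] [ 0.591 -0.384  0.014] zmax 0.02 [ 592. -386.] [110.  67.] 3.0
top palette1 0.75 [322.0, 244.0, 352.0, 292.0] [ 0.425 -0.271  0.014] zmax 0.019 [ 425. -273.] [ 66. 111.] 79.9
top palette1 0.75 [369.0, 250.0, 399.0, 292.0] [ 0.424 -0.4    0.014] zmax 0.019 [ 424. -401.] [ 64. 108.] 82.9
top palette1 0.7 [282.0, 195.0, 312.0, 238.0] [ 0.571 -0.16   0.014] zmax 0.019 [ 572. -161.] [114.
[... 1978 characters left out ...]
153 [565. 350.] [470. 233.] 81.0
side cover 0.71 [195.0, 136.0, 263.0, 164.0] [0.524 0.17  0.142] zmax 0.172 [564. 339.] [426. 159.] 77.4
side cover 0.7 [210.0, 160.0, 254.0, 169.0] [0.533 0.169 0.11 ] zmax 0.113 [545. 249.] [225. 108.] 77.0
side cement_bottle 0.9 [349.0, 210.0, 374.0, 256.0] [ 0.75  -0.108  0.052] zmax 0.087 [780. -49.] [157.  58.] 65.2
side glue_bottle 0.64 [378.0, 253.0, 401.0, 316.0] [ 0.734 -0.302  0.062] zmax 0.125 [ 782. -225.] [201.  46.] 57.7
side glue_bottle 0.61 [347.0, 210.0, 373.0, 258.0] [ 0.75  -0.109  0.054] zmax 0.087 [774. -25.] [197.  52.] 75.9
side fuselage_stand 0.82 [294.0, 142.0, 341.0, 204.0] [0.749 0.171 0.073] zmax 0.113 [783. 278.] [411. 118.] 72.3
```

```bash
python3 - <<'E'
from h import *
im=cv2.imread("pics/top0.png"); c=cv2.resize(im[110:310,120:420],(800,533),interpolation=cv2.INTER_CUBIC)
cv2.imwrite("pics/top0c.png",c)
s=cv2.imread("pics/side0.png"); cv2.imwrite("pics/side0c.png",cv2.resize(s[110:240,150:400],(800,416),interpolation=cv2.INTER_CUBIC))
E
```

```text
(no output)
```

View pics/top0c.png

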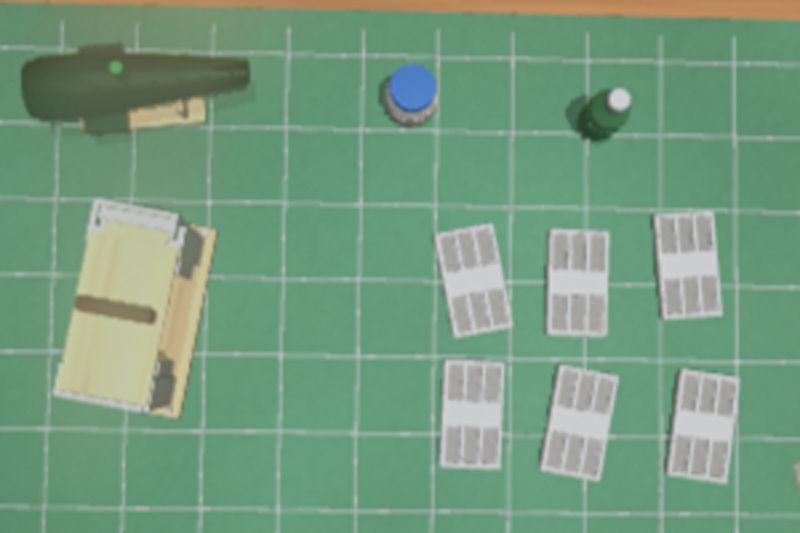

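View pics/side0c.png

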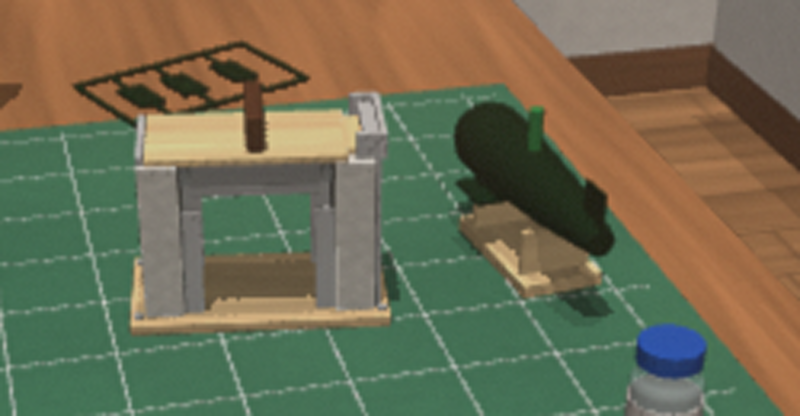

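Top view: six palettes (crop x 440–740, y 215–480), the dispenser with its cover at (130, 305) yawed about −10°, the jar at (412, 92) and glue at (605, 112). The side view shows the lip at the far +x end and the bar upright in the middle. I'll move above the dispenser with the jaws across the bar.

move_arm(increments=[0.475, -0.66, 0.12, 0, 0, -0.89, 1, 0.475, -0.66, 0.12, 0, 0, -0.89, 1, 0.475, -0.66, 0.12, 0, 0, -0.89, 1, 0.475, -0.66, 0.12, 0, 0, -0.89, 1, 0.475, -0.66, 0.12, 0, 0, -0.89, 1])

```text
time: 1.32
position: [0.3422, 0.4414, 0.2556]
tcp_rot: [0.414, 0.91, 0.0, 0.0]
contact_force: [0.4, 0.9, 0.0]
opening: 0.0853
```

move_arm(increments=[0.475, -0.66, 0.12, 0, 0, -0.89, 1, 0.475, -0.66, 0.12, 0, 0, -0.89, 1, 0.475, -0.66, 0.12, 0, 0, -0.89, 1, 0.475, -0.66, 0.12, 0, 0, -0.89, 1, 0.475, -0.66, 0.12, 0, 0, -0.89, 1])

```text
time: 1.95
position: [0.4373, 0.3093, 0.2796]
tcp_rot: [0.605, 0.796, 0.0, 0.0]
contact_force: [0.2, -0.3, -0.6]
opening: 0.0852
```

move_arm(increments=[0.475, -0.66, 0.12, 0, 0, -0.89, 0.4, 0.475, -0.66, 0.12, 0, 0, -0.89, 0.4, 0.475, -0.66, 0.12, 0, 0, -0.89, 0.4, 0.475, -0.66, 0.12, 0, 0, -0.89, 0.4, 0.475, -0.66, 0.12, 0, 0, -0.89, 0.4])

```text
time: 2.58
position: [0.5322, 0.1773, 0.3036]
tcp_rot: [0.766, 0.643, 0.0, 0.0]
contact_force: [0.7, 0.6, 0.6]
opening: 0.0342
```

move_arm(increments=[0, 0, 0, 0, 0, 0, 0.4, 0, 0, 0, 0, 0, 0, 0.4])

```text
time: 2.82
position: [0.5314, 0.1785, 0.3032]
tcp_rot: [0.764, 0.645, -0.0, -0.0]
contact_force: [-0.1, 1.1, -0.3]
opening: 0.0341
```

```bash
cat >> h.py <<'E'
def st():
    s=r.get_state(); M=R.from_quat(s["tcp_rot"]).as_matrix(); j=np.degrees(np.arctan2(M[1,1],M[0,1]))
    print("t",round(s["time"],2),"tcp",np.round(s["position"],4),"jaw",round(j,1),"z",np.round(M[:,2],3),"open",round(s["opening"],4),"F",np.round(s["contact_force"],1),"j",np.round(s["joint_pos"],2))
    return s,M
def rect(P): 
    q=cv2.minAreaRect((P[:,:2]*1000).astype(np.float32)); return np.round(q[0],1),np.round(q[1],1),round(q[2],1)
E
python3 - <<'E'
from h import *
st(); w=r.get_image("wrist"); b=r.get_image("side"); save(w,"w1.png"); print(w["xyz"],w["attitude"])
C=cloud(w)
for m in r.masks_of(w,"cover"):
    P=C[m["region"]&(w["depth"]>0)]; print(m["p"],m["box"],rect(P))
    for lo,hi in ((.135,.148),(.165,.178)):
        Q=P[(P[:,2]>lo)&(P[:,2]<hi)]; print(len(Q),rect(Q) if len(Q)>30 else "",np.round(np.median(Q,0),4))
np.save("cw.npy",C)
# fingers in side view
C=cloud(b); g=(np.abs(C[...,0]-.53)<.08)&(np.abs(C[...,1]-.18)<.08)&(C[...,2]>.19)&(b["depth"]>0)
P=C[g]; print(g.sum(), np.round(np.percentile(P[:,2],[0,1,3,10]),4) if g.sum() else "")
save(b,"s1.png")
E
```

```text
t 2.83 tcp [0.5314 0.1785 0.3032] jaw -9.7 z [-0.  0. -1.] open 0.0341 F [-0.1  1.1 -0.3] j [0.21 0.33 1.62 0.   1.19 0.38]
[0.54412767 0.25406617 0.44608227] [ 0.98470502 -0.08314322 -0.01418794  0.15245302]
0.87 [182.8, 144.0, 363.7, 234.7] (array([524.3, 152.1]), array([139.3, 165.3]), 79.9)
13801 (array([529.1, 179.1]), array([ 84.4, 165.3]), 79.9) [0.524  0.1823 0.1413]
1252 (array([529.7, 179.4]), array([69.3, 13.3]), 80.6) [0.5302 0.1811 0.171 ]
0.62 [180.0, 121.4, 392.1, 234.0] (array([542.9, 167.7]), array([149.1, 282.5]), 72.4)
1176 (array([533.3, 179.6]), array([ 89.5, 182.7]), 80.2) [0.4544 0.2037 0.14  ]
0  [nan nan nan]
2747 [0.3052 0.3137 0.3237 0.3533]
  return _methods._mean(a, axis=axis, dtype=dtype,
  ret = um.true_divide(
```

move_arm(increments=[-0.01, 0, -0.95, 0, 0, 0, 0.4, -0.01, 0, -0.95, 0, 0, 0, 0.4, -0.01, 0, -0.95, 0, 0, 0, 0.4, 0, 0, -0.95, 0, 0, 0, 0.4, 0, 0, -0.1, 0, 0, 0, 0.4])

```text
time: 3.6
position: [0.5293, 0.1786, 0.1455]
tcp_rot: [0.764, 0.645, -0.002, -0.001]
contact_force: [-0.2, -0.2, 0.5]
opening: 0.034
```

move_arm(increments=[0, 0, 0, 0, 0, 0, 0, 0, 0, 0, 0, 0, 0, 0, 0, 0, 0, 0, 0, 0, 0, 0, 0, 0, 0, 0, 0, 0], grip_force=80)

```text
time: 4.1
position: [0.5311, 0.1785, 0.1487]
tcp_rot: [0.765, 0.645, 0.001, 0.001]
contact_force: [-1.2, -0.3, 7.6]
opening: 0.0124
```

```bash
cat >> h.py <<'E'
def yaw(): pass
E
python3 -c "
from h import *
st()"
```

```text
t 4.1 tcp [0.5311 0.1785 0.1487] jaw -9.7 z [ 0.002  0.001 -1.   ] open 0.0124 F [-1.2 -0.3  7.6] j [0.21 0.5  1.81 0.   0.83 0.38]
```

move_arm(increments=[0.025, -0.004, 0.115, 0.086, 0.49, 0, 0, 0.025, -0.004, 0.115, 0.086, 0.49, 0, 0, 0.025, -0.004, 0.115, 0.086, 0.49, 0, 0, 0.025, -0.004, 0.115, 0.086, 0.49, 0, 0, 0, 0, 0.01, 0, 0, 0, 0])

```text
time: 4.72
position: [0.5351, 0.1774, 0.1663]
tcp_rot: [0.761, 0.641, -0.063, -0.076]
contact_force: [-0.6, 0.6, -1.8]
opening: 0.0124
```

```bash
python3 - <<'E'
from h import *
st(); b=r.get_image("side"); cv2.imwrite("pics/s2.png",cv2.resize(b["pixels"][60:230,150:320,::-1],(600,600),interpolation=cv2.INTER_CUBIC))
E
```

```text
t 4.72 tcp [0.5351 0.1774 0.1663] jaw -9.8 z [-0.194  0.034 -0.98 ] open 0.0124 F [-0.6  0.6 -1.8] j [0.17 0.54 1.68 0.07 1.11 0.3 ]
```

View pics/s2.png

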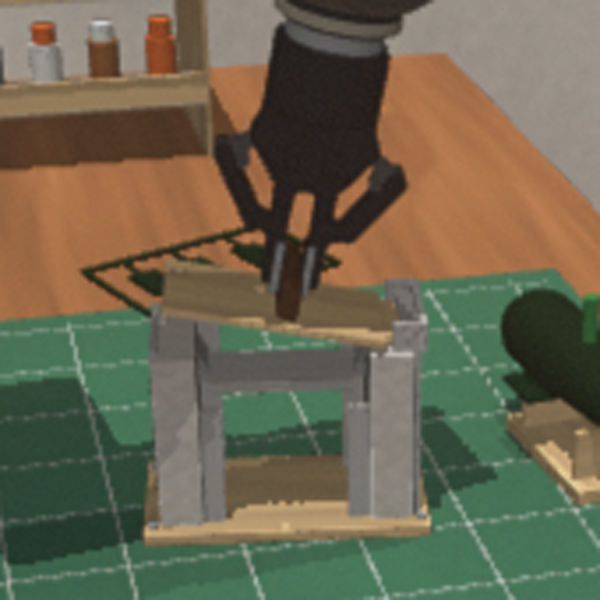

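move_arm(increments=[-0.15, 0.026, 0.03, 0, 0, 0, 0, -0.15, 0.026, 0.04, 0, 0, 0, 0, -0.15, 0.026, 0.05, 0, 0, 0, 0, 0, 0, 0.6, 0, 0, 0, 0, 0, 0, 0.9, 0, 0, 0, 0])

```text
time: 5.4
position: [0.5157, 0.1808, 0.2312]
tcp_rot: [0.761, 0.641, -0.065, -0.077]
contact_force: [0.8, 0.4, -1.9]
opening: 0.0123
```

move_arm(increments=[-0.04, -0.5, 0.3, -0.086, -0.49, 0, 0, -0.08, -0.9, 0, -0.086, -0.49, 0, 0, -0.08, -0.9, 0, -0.086, -0.49, 0, 0, -0.08, -0.9, 0, -0.086, -0.49, 0, 0, -0.08, -0.9, 0, 0, 0, 0, 0])

```text
time: 6.02
position: [0.5011, 0.016, 0.2433]
tcp_rot: [0.764, 0.645, 0.0, 0.001]
contact_force: [0.2, 0.1, -1.0]
opening: 0.0124
```

move_arm(increments=[0, -0.4, -0.8, 0, 0, 0, 0, 0, 0, -1, 0, 0, 0, 0, 0, 0, -1, 0, 0, 0, 0, 0, 0, -1, 0, 0, 0, 0, 0, 0, -0.8, 0, 0, 0, 0])

```text
time: 6.65
position: [0.5016, 0.001, 0.0578]
tcp_rot: [0.765, 0.645, -0.0, -0.0]
contact_force: [0.3, -1.1, -1.3]
opening: 0.0123
```

```bash
python3 - <<'E'
from h import *
st(); b=r.get_image("side"); C=cloud(b)
for m in r.masks_of(b,"cover")[:2]:
    P=C[m["region"]&(b["depth"]>0)]; print(m["p"],m["box"],rect(P),np.round(np.percentile(P[:,2],[2,10,50,90]),3))
    A=np.c_[P[:,:2],np.ones(len(P))]; print(np.linalg.lstsq(A,P[:,2],rcond=None)[0])
E
```

```text
t 6.65 tcp [0.5016 0.001  0.0578] jaw -9.7 z [-0.  0. -1.] open 0.0123 F [ 0.3 -1.1 -1.3] j [-0.13  0.58  2.02 -0.    0.54  0.04]
0.56 [198.6, 205.6, 273.6, 235.2] (array([511.7,  39.5]), array([169.5, 183.5]), 79.5) [0.045 0.049 0.051 0.055]
[-0.00156728 -0.07316041  0.05240026]
```

move_arm(increments=[0, 0, -0.8, 0, 0, 0, 0, 0, 0, -0.2, 0, 0, 0, 0, 0, 0, -0.1, 0, 0, 0, 0, 0, 0, 0, 0, 0, 0, 0])

```text
time: 7.25
position: [0.5025, 0.0007, 0.0158]
tcp_rot: [0.765, 0.645, 0.0, 0.0]
contact_force: [0.2, 0.2, -1.5]
opening: 0.0125
```

move_arm(increments=[0, 0, 0, 0, 0, 0, 0.4, 0, 0, 0, 0, 0, 0, 0.4, 0, 0, 0, 0, 0, 0, 0.4, 0, 0, 0.3, 0, 0, 0, 0.4, 0, 0, 0.7, 0, 0, 0, 0.4])

```text
time: 7.88
position: [0.5016, 0.0008, 0.0553]
tcp_rot: [0.765, 0.645, -0.001, -0.001]
contact_force: [-0.0, -0.0, -0.2]
opening: 0.0344
```

move_arm(increments=[0, 0, 1, 0, 0, 0, 0.4, 0, 0, 1, 0, 0, 0, 0.4, 0, 0, 1, 0, 0, 0, 1, 0, 0, 0.5, 0, 0, 0, 1, 0, 0, 0, 0, 0, 0, 1])

```text
time: 8.5
position: [0.5024, 0.0007, 0.1967]
tcp_rot: [0.765, 0.645, 0.001, 0.001]
contact_force: [0.4, -0.4, -0.9]
opening: 0.0851
```

```bash
python3 - <<'E'
from h import *
st(); im=r.get_image("side"); C=cloud(im)
for m in r.masks_of(im,"cover")[:2]:
    P=C[m["region"]&(im["depth"]>0)]; print(m["p"],m["box"],rect(P),np.round(np.percentile(P[:,2],[2,10,50,90,98]),3))
w=r.get_image("wrist"); C=cloud(w)
for m in r.masks_of(w,"cover")[:2]:
    P=C[m["region"]&(w["depth"]>0)]; print(m["p"],m["box"],rect(P[P[:,2]<.012]),np.round(np.percentile(P[:,2],[2,10,50,90,98]),3))
E
```

```text
t 8.5 tcp [0.5024 0.0007 0.1967] jaw -9.7 z [ 0.003 -0.    -1.   ] open 0.0851 F [ 0.4 -0.4 -0.9] j [-0.13  0.36  1.9  -0.    0.88  0.04]
0.85 [198.5, 221.7, 273.9, 255.4] (array([506.4,   9.2]), array([106.2, 168.7]), 79.7) [0.002 0.004 0.006 0.009 0.036]
0.7 [194.7, 141.6, 364.5, 223.2] (array([ 5.036e+02, -3.000e-01]), array([ 86.9, 171.7]), 80.6) [0.004 0.004 0.005 0.007 0.036]
```

move_arm(increments=[0.144, -0.337, -0.1, 0, 0, -0.99, 1, 0.144, -0.337, -0.1, 0, 0, -0.99, 1, 0.144, -0.337, -0.1, 0, 0, -0.99, 1, 0.144, -0.337, -0.1, 0, 0, -0.99, 1, 0.144, -0.337, -0.1, 0, 0, -0.99, 1])

```text
time: 9.32
position: [0.5307, -0.067, 0.1737]
tcp_rot: [0.9, 0.436, -0.001, -0.001]
contact_force: [0.2, 0.0, -0.1]
opening: 0.0856
```

move_arm(increments=[0.144, -0.337, -0.1, 0, 0, -0.99, 1, 0.144, -0.337, -0.1, 0, 0, -0.99, 1, 0.144, -0.337, -0.1, 0, 0, -0.99, 1, 0.144, -0.337, -0.1, 0, 0, -0.99, 1, 0.144, -0.337, -0.1, 0, 0, -0.99, 1])

```text
time: 9.95
position: [0.5595, -0.1344, 0.1536]
tcp_rot: [0.979, 0.202, -0.001, -0.001]
contact_force: [0.4, 0.1, -1.2]
opening: 0.0854
```

move_arm(increments=[0.144, -0.337, -0.1, 0, 0, -0.99, 1, 0.144, -0.337, -0.1, 0, 0, -0.99, 1, 0, 0, 0, 0, 0, 0, 1])

```text
time: 10.32
position: [0.5709, -0.1615, 0.1455]
tcp_rot: [0.994, 0.106, -0.001, -0.0]
contact_force: [1.1, 0.4, -1.1]
opening: 0.0855
```

```bash
cat >> h.py <<'E'
def pals(im,tag=""):
    C=cloud(im); out=[]
    for m in r.masks_of(im,"palette1"):
        g=cv2.erode(m["region"].astype(np.uint8),np.ones((1,1)))>0
        P=C[g&(im["depth"]>0)]
        if len(P)<50: continue
        zt=np.median(P[:,2]); P=P[np.abs(P[:,2]-zt)<.006]; q=rect(P)
        a=q[2] if q[1][0]>q[1][1] else q[2]-90
        print(tag,"pal",round(m["p"],2),"c",q[0],"size",q[1],"yaw",round((a+90)%180-90,1),"z",round(zt,4))
E
python3 - <<'E'
from h import *
st(); w=r.get_image("wrist"); pals(w,"w"); t=r.get_image("top"); pals(t,"t")
save(w,"w3.png")
C=cloud(t); P=C[(t["depth"]>0)]; 
for lo,hi in ((.131,.140),(.143,.165),(.104,.116)):
    g=(P[:,2]>lo)&(P[:,2]<hi)&(np.abs(P[:,0]-.53)<.13)&(np.abs(P[:,1]-.18)<.1); Q=P[g]; print(len(Q),rect(Q),np.round(np.median(Q,0),3))
cv2.imwrite("pics/t3.png",cv2.resize(t["pixels"][175:285,115:225,::-1],(600,600),interpolation=cv2.INTER_CUBIC))
E
```

```text
t 10.32 tcp [ 0.5709 -0.1615  0.1455] jaw -77.8 z [-0.002  0.001 -1.   ] open 0.0855 F [ 1.1  0.4 -1.1] j [-0.39  0.54  1.73 -0.    0.87  0.97]
w pal 0.85 c [ 589.7 -386.5] size [110.6  64.7] yaw 4.8 z 0.0125
w pal 0.78 c [ 430.3 -273.9] size [63.9 98.3] yaw -10.4 z 0.013
w pal 0.78 c [ 569.3 -270.3] size [ 63.4 110.2] yaw -1.3 z 0.0127
w pal 0.63 c [ 427.4 -402.4] size [113.8  34.2] yaw 9.7 z 0.0121
w pal 0.6 c [ 569.6 -160.6] size [110.9  62.1] yaw 11.9 z 0.013
w pal 0.59 c [ 431.1 -160.8] size [ 62.1 112.2] yaw -1.8 z 0.0131
t pal 0.61 c [ 424.2 -401.3] size [ 63.7 108.8] yaw -8.0 z 0.0138
t pal 0.59 c [ 424.4 -279.3] size [ 47.5 109.1] yaw -10.2 z 0.0139
t pal 0.59 c [ 591.8 -385.2] size [110.1  64.1] yaw 6.3 z 0.0133
695 (array([532.3, 180.3]), array([ 90.1, 174.7]), 80.3) [0.476 0.182 0.137]
282 (array([536.9, 179.4]), array([ 79.3, 184.7]), 80.3) [0.617 0.168 0.153]
863 (array([536.8, 174.9]), array([ 81. , 174.8]), 80.0) [0.532 0.18  0.111]
```

View pics/t3.png

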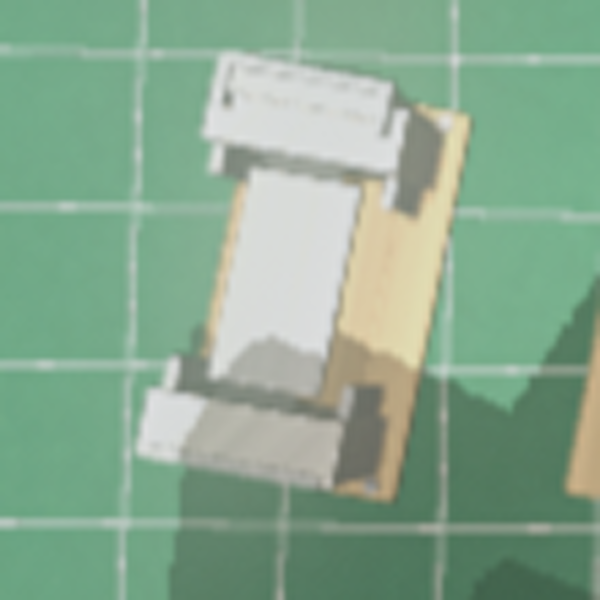

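move_arm(increments=[-0.03, 0.02, -0.9, 0, 0, 0, 1, 0, 0, -0.9, 0, 0, 0, 1, 0, 0, -0.9, 0, 0, 0, 1, 0, 0, -0.8, 0, 0, 0, 1, 0, 0, -0.2, 0, 0, 0, 1])

```text
time: 11.15
position: [0.5692, -0.1595, -0.0025]
tcp_rot: [0.994, 0.107, -0.001, -0.001]
contact_force: [1.3, 0.3, 0.4]
opening: 0.0853
```

move_arm(increments=[0, 0, 0, 0, 0, 0, 0.5, 0, 0, 0, 0, 0, 0, 0.5, 0, 0, 0, 0, 0, 0, 0.5, 0, 0, 0, 0, 0, 0, 0.5], grip_force=80)

```text
time: 11.65
position: [0.5707, -0.1603, 0.0007]
tcp_rot: [0.994, 0.106, 0.001, 0.001]
contact_force: [-1.4, 1.5, 7.4]
opening: 0.0593
```

move_arm(increments=[0, 0, 0.5, 0, 0, 0, 0.5, 0, 0, 1, 0, 0, 0, 0.5, 0, 0, 1, 0, 0, 0, 0.5, 0, 0, 1, 0, 0, 0, 0.5, 0, 0, 1, 0, 0, 0, 0.5])

```text
time: 12.28
position: [0.5699, -0.1602, 0.1814]
tcp_rot: [0.994, 0.106, 0.001, 0.0]
contact_force: [0.2, -0.8, -1.4]
opening: 0.0594
```

```bash
python3 - <<'E'
from h import *
st(); w=r.get_image("wrist"); pals(w,"w"); save(w,"w4.png")
t=r.get_image("side"); pals(t,"s")
E
```

```text
t 12.28 tcp [ 0.5699 -0.1602  0.1814] jaw -77.8 z [ 0.001 -0.001 -1.   ] open 0.0594 F [ 0.2 -0.8 -1.4] j [-0.39  0.5   1.7  -0.    0.94  0.97]
w pal 0.83 c [ 422. -402.] size [ 63.6 111.9] yaw -7.7 z 0.0123
w pal 0.71 c [ 589.5 -386.4] size [110.7  64.8] yaw 4.8 z 0.0126
w pal 0.64 c [ 569.  -270.1] size [ 62.9 110.6] yaw -1.1 z 0.0129
w pal 0.62 c [ 570.6 -160.7] size [109.   62.5] yaw 12.0 z 0.1933
w pal 0.6 c [ 422.4 -281.4] size [ 40.2 110.5] yaw -12.0 z 0.0135
s pal 0.85 c [ 569.7 -269.5] size [ 66.8 111.1] yaw -0.8 z 0.0124
s pal 0.84 c [ 589.9 -385.5] size [110.6  65.3] yaw 5.0 z 0.0122
s pal 0.83 c [ 571.1 -161.8] size [111.7  68.3] yaw 12.7 z 0.1956
s pal 0.78 c [ 424.1 -271.3] size [ 67.7 109.9] yaw -10.5 z 0.0126
s pal 0.66 c [ 422.5 -401.6] size [ 66.3 110. ] yaw -8.2 z 0.0123
s pal 0.59 c [ 431.6 -161.1] size [ 67.2 110.9] yaw -1.0 z 0.0125
```

View pics/w4.png

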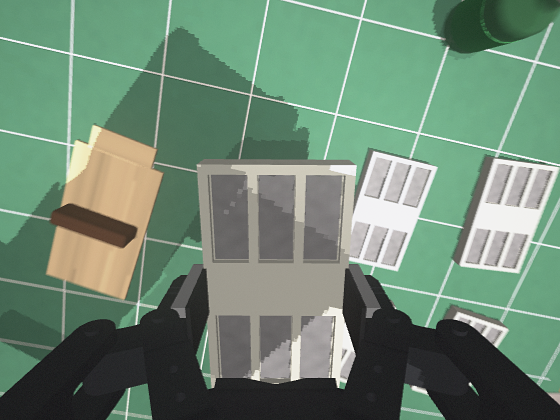

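move_arm(increments=[-0.111, 0.943, 0.1, 0, 0, -0.43, 0.5, -0.111, 0.943, 0.1, 0, 0, -0.43, 0.5, -0.111, 0.943, 0.1, 0, 0, -0.43, 0.5, -0.111, 0.943, 0.1, 0, 0, -0.43, 0.5, -0.111, 0.943, 0.1, 0, 0, -0.43, 0.5])

```text
time: 13.1
position: [0.547, 0.0296, 0.1979]
tcp_rot: [1.0, -0.002, -0.001, -0.0]
contact_force: [0.6, -0.3, -1.3]
opening: 0.0598
```

move_arm(increments=[-0.111, 0.943, 0, 0, 0, -0.43, 0.5, -0.111, 0.943, 0, 0, 0, -0.43, 0.5, -0.111, 0.943, 0, 0, 0, -0.43, 0.5, -0.111, 0.943, 0, 0, 0, -0.43, 0.5, 0, 0, 0, 0, 0, 0, 0.5])

```text
time: 13.72
position: [0.5291, 0.1812, 0.1977]
tcp_rot: [0.996, -0.086, -0.001, 0.0]
contact_force: [0.5, 0.1, -1.7]
opening: 0.0593
```

```bash
python3 - <<'E'
from h import *
st(); w=r.get_image("wrist"); pals(w,"w"); save(w,"w5.png")
C=cloud(w); P=C[(w["depth"]>0)]; 
for lo,hi in ((.131,.140),(.143,.165),(.104,.116)):
    g=(P[:,2]>lo)&(P[:,2]<hi)&(np.abs(P[:,0]-.53)<.13)&(np.abs(P[:,1]-.18)<.1); Q=P[g]; print(len(Q),rect(Q) if len(Q)>20 else "")
s=r.get_image("side"); pals(s,"s")
E
```

```text
t 13.72 tcp [0.5291 0.1812 0.1977] jaw -99.8 z [-0.002 -0.    -1.   ] open 0.0593 F [ 0.5  0.1 -1.7] j [0.21 0.44 1.76 0.   0.95 1.95]
w pal 0.82 c [530.1 180. ] size [ 62.4 108.5] yaw -10.1 z 0.2097
5925 (array([594.8, 168.4]), array([90.4, 43.5]), 80.2)
5790 (array([614.3, 165.1]), array([78.5, 22.8]), 80.2)
1089 (array([576. , 176.6]), array([61.4, 14.1]), 74.5)
s pal 0.76 c [ 422.5 -401. ] size [ 66.  110.3] yaw -7.5 z 0.0124
s pal 0.72 c [ 431.6 -159.2] size [ 70.  110.3] yaw -1.5 z 0.0126
s pal 0.69 c [ 569.9 -268.9] size [ 68.1 111.5] yaw -1.4 z 0.0124
s pal 0.68 c [529.8 177. ] size [ 70.9 108.9] yaw -10.1 z 0.2096
s pal 0.63 c [ 423.8 -271.7] size [ 67.7 110.1] yaw -10.0 z 0.0126
s pal 0.63 c [ 590.1 -386.2] size [111.5  65.6] yaw 5.0 z 0.0123
```

View pics/w5.png

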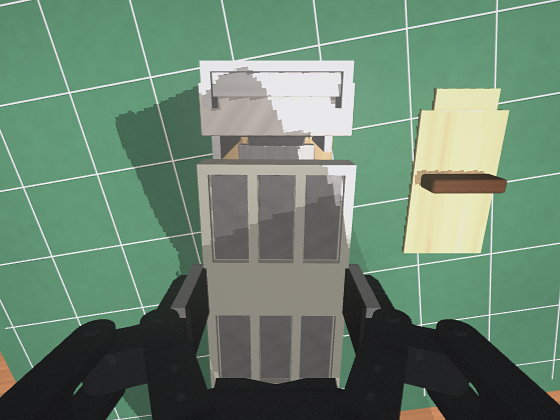

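move_arm(increments=[0, 0, -0.6, 0, 0, 0, 0.5, 0, 0, -0.6, 0, 0, 0, 0.5, 0, 0, -0.2, 0, 0, 0, 0.5, 0, 0, 0, 0, 0, 0, 0.5])

```text
time: 14.42
position: [0.5302, 0.1787, 0.1428]
tcp_rot: [0.996, -0.087, -0.0, 0.0]
contact_force: [0.5, 0.3, 0.6]
opening: 0.0597
```

move_arm(increments=[0, 0, -0.2, 0, 0, 0, 0.5, 0, 0, -0.2, 0, 0, 0, 0.5, 0, 0, -0.2, 0, 0, 0, 0.5])

```text
time: 14.8
position: [0.5302, 0.1793, 0.1187]
tcp_rot: [0.996, -0.087, 0.0, -0.0]
contact_force: [0.4, 0.6, 2.0]
opening: 0.0591
```

move_arm(increments=[0, 0, -0.2, 0, 0, 0, 0.5, 0, 0, -0.2, 0, 0, 0, 0.5, 0, 0, 0, 0, 0, 0, 0.5])

```text
time: 15.18
position: [0.53, 0.1793, 0.1023]
tcp_rot: [0.996, -0.087, -0.0, 0.0]
contact_force: [-0.6, 0.0, 0.3]
opening: 0.0592
```

```bash
python3 - <<'E'
from h import *
st(); w=r.get_image("wrist"); pals(w,"w"); save(w,"w6.png")
E
```

```text
t 15.18 tcp [0.53   0.1793 0.1023] jaw -100.0 z [-0.001 -0.    -1.   ] open 0.0592 F [-0.6  0.   0.3] j [ 0.21  0.56  1.85 -0.    0.73  1.95]
w pal 0.7 c [530.5 178.1] size [ 62.5 108.8] yaw -10.2 z 0.1143
```

move_arm(increments=[0, 0, -0.1, 0, 0, 0, 0.5, 0, 0, -0.08, 0, 0, 0, 0.5, 0, 0, 0, 0, 0, 0, 0.5])

```text
time: 15.65
position: [0.53, 0.1793, 0.0956]
tcp_rot: [0.996, -0.087, -0.0, 0.0]
contact_force: [-1.5, -0.1, 2.4]
opening: 0.0595
```

move_arm(increments=[0, 0, 0, 0, 0, 0, 0.5, 0, 0, 0, 0, 0, 0, 1, 0, 0, 0, 0, 0, 0, 1, 0, 0, 0, 0, 0, 0, 1])

```text
time: 16.15
position: [0.5301, 0.1792, 0.0957]
tcp_rot: [0.996, -0.087, 0.0, 0.0]
contact_force: [0.8, 0.1, 0.0]
opening: 0.0856
```

move_arm(increments=[0, 0, 0.3, 0, 0, 0, 1, 0, 0, 0.5, 0, 0, 0, 1, 0, 0, 0.9, 0, 0, 0, 1, 0, 0, 0.9, 0, 0, 0, 1, 0, 0, 0, 0, 0, 0, 1])

```text
time: 16.77
position: [0.531, 0.1795, 0.203]
tcp_rot: [0.996, -0.087, 0.003, -0.001]
contact_force: [-0.3, -0.1, -0.7]
opening: 0.0855
```

```bash
python3 - <<'E'
from h import *
st(); w=r.get_image("wrist"); pals(w,"w"); save(w,"w7.png")
s=r.get_image("side"); pals(s,"s")
E
```

```text
t 16.77 tcp [0.531  0.1795 0.203 ] jaw -100.0 z [ 0.005  0.001 -1.   ] open 0.0855 F [-0.3 -0.1 -0.7] j [ 0.21  0.43  1.76 -0.    0.95  1.95]
w pal 0.59 c [529.6 178.4] size [ 62.2 110.4] yaw -10.2 z 0.1128
s pal 0.95 c [ 431. -160.] size [ 66.3 109.5] yaw -2.1 z 0.0126
s pal 0.9 c [ 422.5 -401.1] size [ 67.3 110.3] yaw -7.2 z 0.0122
s pal 0.9 c [ 590.2 -385.5] size [111.9  66.6] yaw 5.1 z 0.0122
s pal 0.89 c [ 423.9 -271.8] size [ 67.1 109.9] yaw -9.9 z 0.0124
s pal 0.8 c [529.2 177.4] size [ 70.1 105.2] yaw -12.4 z 0.1127
s pal 0.65 c [ 569.7 -268.8] size [ 66.5 111.7] yaw -1.0 z 0.0122
```

View pics/w7.png

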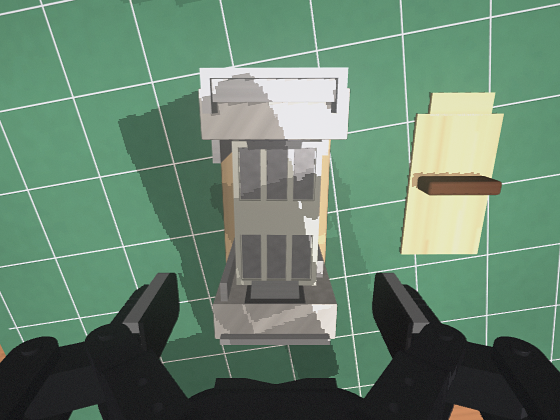

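move_arm(increments=[-0.278, -0.943, -0.2, 0, 0, 0.16, 1, -0.278, -0.943, -0.3, 0, 0, 0.16, 1, -0.278, -0.943, -0.3, 0, 0, 0.16, 1, -0.278, -0.943, -0.3, 0, 0, 0.16, 1, -0.278, -0.943, -0.3, 0, 0, 0.16, 1])

```text
time: 17.6
position: [0.4736, -0.0104, 0.1426]
tcp_rot: [0.999, -0.047, -0.001, -0.0]
contact_force: [1.4, 0.5, 0.8]
opening: 0.0852
```

move_arm(increments=[-0.278, -0.943, -0.3, 0, 0, 0.16, 1, -0.278, -0.943, -0.3, 0, 0, 0.16, 1, -0.278, -0.943, -0.3, 0, 0, 0.16, 1, -0.278, -0.943, -0.3, 0, 0, 0.16, 1, 0, 0, 0, 0, 0, 0, 1])

```text
time: 18.23
position: [0.4289, -0.1617, 0.0943]
tcp_rot: [1.0, -0.017, -0.001, -0.001]
contact_force: [0.5, 1.0, -0.4]
opening: 0.0853
```

```bash
cat > chk.py <<'E'
from h import *
st(); w=r.get_image("wrist"); pals(w,"w"); s=r.get_image("side"); pals(s,"s"); save(w,"wl.png"); save(s,"sl.png")
E
python3 chk.py
```

```text
t 18.23 tcp [ 0.4289 -0.1617  0.0943] jaw -91.9 z [-0.003  0.001 -1.   ] open 0.0853 F [ 0.5  1.  -0.4] j [-0.5   0.47  2.1  -0.    0.57  1.1 ]
w pal 0.83 c [ 397.4 -370.8] size [11.2 52.1] yaw -4.2 z 0.0083
w pal 0.81 c [ 423.7 -272.6] size [ 63.6 110.2] yaw -10.4 z 0.0128
w pal 0.58 c [ 430.9 -160.6] size [ 62.2 110.6] yaw -1.8 z 0.013
w pal 0.56 c [ 538.2 -269.5] size [63.3 47.8] yaw 88.8 z 0.0121
s pal 0.9 c [ 424.  -271.1] size [ 69.  109.9] yaw -9.8 z 0.0125
s pal 0.83 c [554.2 174.2] size [71.7 52.7] yaw 84.7 z 0.1124
s pal 0.78 c [ 569.6 -269.5] size [ 66.7 111.1] yaw -1.0 z 0.0123
s pal 0.72 c [ 422.3 -401.2] size [ 66.2 109.5] yaw -8.7 z 0.0123
s pal 0.63 c [ 431.7 -160.1] size [ 68.6 110.5] yaw -2.0 z 0.0125
s pal 0.6 c [ 590.3 -384.9] size [111.3  66.4] yaw 4.7 z 0.0123
```

move_arm(increments=[0.025, 0, -0.9, 0, 0, 0, 1, 0, 0, -0.9, 0, 0, 0, 1, 0, 0, -0.5, 0, 0, 0, 1, 0, 0, -0.1, 0, 0, 0, 1, 0, 0, 0, 0, 0, 0, 0.5])

```text
time: 19.05
position: [0.4313, -0.1598, 0.0001]
tcp_rot: [1.0, -0.015, 0.0, 0.0]
contact_force: [0.3, 0.1, 0.0]
opening: 0.0701
```

move_arm(increments=[0, 0, 0, 0, 0, 0, 0.5, 0, 0, 0, 0, 0, 0, 0.5, 0, 0, 0, 0, 0, 0, 0.5, 0, 0, 0.5, 0, 0, 0, 0.5, 0, 0, 1, 0, 0, 0, 0.5])

```text
time: 19.68
position: [0.4307, -0.1599, 0.0605]
tcp_rot: [1.0, -0.015, -0.001, -0.0]
contact_force: [0.3, -0.2, -0.7]
opening: 0.0593
```

move_arm(increments=[0, 0, 1, 0, 0, 0, 0.5, 0, 0, 1, 0, 0, 0, 0.5, 0.275, 0.943, 0.5, 0, 0, -0.15, 0.5, 0.275, 0.943, 0.5, 0, 0, -0.15, 0.5, 0.275, 0.943, 0.5, 0, 0, -0.15, 0.5])

```text
time: 20.3
position: [0.464, -0.0458, 0.2016]
tcp_rot: [0.999, -0.038, 0.001, 0.0]
contact_force: [0.3, -0.1, -0.2]
opening: 0.0594
```

move_arm(increments=[0.275, 0.943, 0, 0, 0, -0.15, 0.5, 0.275, 0.943, 0, 0, 0, -0.15, 0.5, 0.275, 0.943, 0, 0, 0, -0.15, 0.5, 0.275, 0.943, 0, 0, 0, -0.15, 0.5, 0.275, 0.943, 0, 0, 0, -0.15, 0.5])

```text
time: 20.92
position: [0.5189, 0.143, 0.2008]
tcp_rot: [0.997, -0.075, 0.001, -0.0]
contact_force: [-0.3, 0.0, -0.7]
opening: 0.0594
```

move_arm(increments=[0.275, 0.943, 0, 0, 0, -0.15, 0.5, 0, 0, 0, 0, 0, 0, 0.5, 0, 0, 0, 0, 0, 0, 0.5])

```text
time: 21.3
position: [0.5295, 0.1791, 0.2002]
tcp_rot: [0.997, -0.082, 0.0, 0.0]
contact_force: [0.5, -0.0, -1.0]
opening: 0.0595
```

```bash
python3 chk.py
```

```text
t 21.3 tcp [0.5295 0.1791 0.2002] jaw -99.4 z [ 0. -0. -1.] open 0.0595 F [ 0.5 -0.  -1. ] j [ 0.21  0.43  1.76 -0.    0.95  1.94]
w pal 0.94 c [577.  169.6] size [61.9 14. ] yaw 79.9 z 0.1122
w pal 0.72 c [529.7 178. ] size [ 62.5 109.7] yaw -9.5 z 0.2116
s pal 0.9 c [ 422.5 -401. ] size [ 66.4 110.1] yaw -7.9 z 0.0124
s pal 0.85 c [ 569.2 -269.3] size [ 66.1 110.4] yaw -1.8 z 0.0125
s pal 0.79 c [ 589.9 -386.1] size [112.1  64.7] yaw 5.2 z 0.0124
s pal 0.74 c [529.4 174.6] size [ 72.7 108.1] yaw -9.5 z 0.2111
s pal 0.56 c [529.8 178.3] size [ 68.7 107.4] yaw -10.5 z 0.1125
```

move_arm(increments=[0, 0.02, -0.7, 0, 0, -0.05, 0.5, 0, 0, -0.7, 0, 0, 0, 0.5, 0, 0, -0.3, 0, 0, 0, 0.5, 0, 0, -0.3, 0, 0, 0, 0.5, 0, 0, -0.3, 0, 0, 0, 0.5])

```text
time: 22.12
position: [0.5307, 0.18, 0.108]
tcp_rot: [0.996, -0.085, 0.001, -0.0]
contact_force: [0.8, -0.4, 2.0]
opening: 0.0592
```

move_arm(increments=[0, 0, -0.2, 0, 0, 0, 0.5, 0, 0, -0.14, 0, 0, 0, 0.5, 0, 0, 0, 0, 0, 0, 0.5, 0, 0, 0, 0, 0, 0, 0.5])

```text
time: 22.62
position: [0.5302, 0.1801, 0.0945]
tcp_rot: [0.996, -0.085, 0.0, -0.0]
contact_force: [2.2, -1.4, 3.6]
opening: 0.0589
```

move_arm(increments=[0, 0, 0, 0, 0, 0, 1, 0, 0, 0, 0, 0, 0, 1, 0, 0, 0, 0, 0, 0, 1, 0, 0, 0.3, 0, 0, 0, 1, 0, 0, 0.6, 0, 0, 0, 1])

```text
time: 23.25
position: [0.5297, 0.18, 0.1305]
tcp_rot: [0.996, -0.085, -0.001, 0.0]
contact_force: [-0.0, 0.2, -0.2]
opening: 0.0854
```

move_arm(increments=[0, 0, 0.9, 0, 0, 0, 1, 0, 0, 0.9, 0, 0, 0, 1, 0, 0, 0, 0, 0, 0, 1])

```text
time: 23.62
position: [0.5309, 0.1803, 0.2054]
tcp_rot: [0.996, -0.085, 0.003, -0.001]
contact_force: [-1.0, -0.2, -0.1]
opening: 0.0855
```

```bash
python3 chk.py
```

```text
t 23.62 tcp [0.5309 0.1803 0.2054] jaw -99.7 z [ 0.005  0.001 -1.   ] open 0.0855 F [-1.  -0.2 -0.1] j [ 0.21  0.43  1.75 -0.    0.96  1.95]
w pal 0.88 c [528.1 178.9] size [ 63.2 113.3] yaw -9.7 z 0.1128
s pal 0.9 c [ 422.5 -401.2] size [ 66.3 110.1] yaw -8.1 z 0.0123
s pal 0.86 c [ 423.9 -271.7] size [ 66.5 108.2] yaw -11.1 z 0.0125
s pal 0.83 c [528.9 179.2] size [ 69.6 107.6] yaw -8.3 z 0.1126
s pal 0.77 c [ 569.6 -270.2] size [ 65.4 111.4] yaw -1.8 z 0.0125
s pal 0.73 c [ 590.2 -385.5] size [112.4  65.8] yaw 4.2 z 0.0122
s pal 0.58 c [525.  149.2] size [10.5 96. ] yaw -11.9 z 0.0948
s pal 0.31 c [526.3 140.4] size [163.   88.7] yaw 19.5 z 0.053
```

move_arm(increments=[0.081, -0.937, -0.2, 0, 0, 0.12, 1, 0.081, -0.937, -0.2, 0, 0, 0.12, 1, 0.081, -0.937, -0.2, 0, 0, 0.12, 1, 0.081, -0.937, -0.2, 0, 0, 0.12, 1, 0.081, -0.937, -0.2, 0, 0, 0.12, 1])

```text
time: 24.45
position: [0.5458, -0.0085, 0.1609]
tcp_rot: [0.998, -0.055, -0.001, -0.0]
contact_force: [0.9, 0.5, 0.2]
opening: 0.0856
```

move_arm(increments=[0.081, -0.937, -0.2, 0, 0, 0.12, 1, 0.081, -0.937, -0.2, 0, 0, 0.12, 1, 0.081, -0.937, -0.2, 0, 0, 0.12, 1, 0.081, -0.937, -0.2, 0, 0, 0.12, 1, 0.081, -0.937, -0.2, 0, 0, 0.12, 1])

```text
time: 25.08
position: [0.562, -0.1958, 0.1208]
tcp_rot: [1.0, -0.025, -0.001, -0.0]
contact_force: [0.5, -0.2, -0.3]
opening: 0.0855
```

move_arm(increments=[0.081, -0.937, -0.2, 0, 0, 0.12, 1, 0.081, -0.937, -0.2, 0, 0, 0.12, 1, 0, 0, 0, 0, 0, 0, 1, 0, 0, 0, 0, 0, 0, 1])

```text
time: 25.58
position: [0.5684, -0.2691, 0.1053]
tcp_rot: [1.0, -0.013, -0.001, -0.0]
contact_force: [-0.5, 0.2, -0.6]
opening: 0.0856
```

```bash
python3 chk.py
```

```text
t 25.57 tcp [ 0.5684 -0.2691  0.1053] jaw -91.5 z [-0.002  0.001 -1.   ] open 0.0856 F [-0.5  0.2 -0.6] j [-0.55  0.64  1.67  0.    0.84  1.05]
w pal 0.9 c [ 589.8 -386.6] size [110.4  63.5] yaw 5.0 z 0.0128
w pal 0.72 c [ 444.9 -276.5] size [62.2 69.8] yaw -10.2 z 0.0133
w pal 0.7 c [ 426.9 -429.6] size [114.8  39.1] yaw 12.5 z 0.0123
w pal 0.69 c [ 569.1 -270.3] size [ 62.2 110.7] yaw -1.1 z 0.013
s pal 0.94 c [ 590.3 -386.2] size [112.1  65.9] yaw 4.3 z 0.0123
s pal 0.91 c [ 569.6 -268.7] size [ 67.7 111.4] yaw -1.9 z 0.0124
s pal 0.81 c [ 422.5 -401. ] size [ 66.3 110.3] yaw -7.3 z 0.0123
s pal 0.73 c [ 424.  -271.8] size [ 67.  109.5] yaw -9.6 z 0.0125
s pal 0.66 c [528.8 178.7] size [ 73.8 107.6] yaw -8.0 z 0.1125
s pal 0.48 c [525.1 149. ] size [11.7 95.9] yaw -10.5 z 0.0948
```

move_arm(increments=[0.02, -0.01, -0.9, 0, 0, 0, 1, 0, 0, -0.9, 0, 0, 0, 1, 0, 0, -0.7, 0, 0, 0, 1, 0, 0, -0.17, 0, 0, 0, 1, 0, 0, 0, 0, 0, 0, 0.5])

```text
time: 26.4
position: [0.5699, -0.2699, -0.0002]
tcp_rot: [1.0, -0.013, 0.0, 0.0]
contact_force: [0.2, 0.1, 0.5]
opening: 0.0696
```

move_arm(increments=[0, 0, 0, 0, 0, 0, 0.5, 0, 0, 0, 0, 0, 0, 0.5, 0, 0, 0, 0, 0, 0, 0.5, 0, 0, 0.5, 0, 0, 0, 0.5, 0, 0, 1, 0, 0, 0, 0.5])

```text
time: 27.02
position: [0.5692, -0.2698, 0.0603]
tcp_rot: [1.0, -0.013, -0.001, -0.0]
contact_force: [1.4, -0.7, -0.6]
opening: 0.0592
```

move_arm(increments=[0, 0, 1, 0, 0, 0, 0.5, -0.081, 0.936, 0.5, 0, 0, -0.12, 0.5, -0.081, 0.936, 0.5, 0, 0, -0.12, 0.5, -0.081, 0.936, 0.5, 0, 0, -0.12, 0.5, -0.081, 0.936, 0.5, 0, 0, -0.12, 0.5])

```text
time: 27.65
position: [0.5564, -0.1191, 0.1817]
tcp_rot: [0.999, -0.037, 0.001, 0.0]
contact_force: [0.7, -0.1, -1.7]
opening: 0.0593
```

move_arm(increments=[-0.081, 0.936, 0.5, 0, 0, -0.12, 0.5, -0.081, 0.936, 0, 0, 0, -0.12, 0.5, -0.081, 0.936, 0, 0, 0, -0.12, 0.5, -0.081, 0.936, 0, 0, 0, -0.12, 0.5, -0.081, 0.936, 0, 0, 0, -0.12, 0.5])

```text
time: 28.28
position: [0.5402, 0.0681, 0.201]
tcp_rot: [0.998, -0.067, 0.001, -0.0]
contact_force: [-0.2, -0.1, -0.9]
opening: 0.0594
```

move_arm(increments=[-0.081, 0.936, 0, 0, 0, -0.12, 0.5, -0.081, 0.936, 0, 0, 0, -0.12, 0.5, -0.081, 0.936, 0, 0, 0, -0.12, 0.5, 0, 0, 0, 0, 0, 0, 0.5, 0, 0, 0, 0, 0, 0, 0.5])

```text
time: 28.9
position: [0.5307, 0.179, 0.2004]
tcp_rot: [0.996, -0.085, 0.001, -0.0]
contact_force: [0.3, -0.3, -1.2]
opening: 0.0592
```

```bash
python3 chk.py
```

```text
t 28.9 tcp [0.5307 0.179  0.2004] jaw -99.7 z [ 0.001 -0.    -1.   ] open 0.0592 F [ 0.3 -0.3 -1.2] j [ 0.21  0.43  1.76 -0.    0.95  1.95]
w pal 0.95 c [531.3 177.9] size [ 62.5 107.9] yaw -9.6 z 0.2118
w pal 0.58 c [577.2 170.8] size [61.9 13.9] yaw 80.1 z 0.1122
s pal 0.91 c [530.3 178.1] size [ 72.  109.8] yaw -10.6 z 0.211
s pal 0.88 c [529.2 178. ] size [ 71.1 107.5] yaw -9.4 z 0.1126
s pal 0.87 c [ 422.4 -402. ] size [ 65.1 109.9] yaw -8.1 z 0.0123
s pal 0.85 c [ 424.2 -271.5] size [ 66.6 109.5] yaw -9.5 z 0.0125
s pal 0.67 c [521.8 150.4] size [13.3 93.5] yaw -8.7 z 0.0945
s pal 0.67 c [525.4 138.1] size [157.6  91.1] yaw 20.5 z 0.0534
s pal 0.55 c [ 589.8 -386. ] size [111.   65.2] yaw 5.7 z 0.0123
s pal 0.17 c [ 753.8 -103.7] size [27.8 52.1] yaw -19.0 z 0.0502
```

move_arm(increments=[-0.02, 0.02, -0.7, 0, 0, 0, 0.5, 0, 0, -0.7, 0, 0, 0, 0.5, 0, 0, -0.3, 0, 0, 0, 0.5, 0, 0, -0.3, 0, 0, 0, 0.5, 0, 0, -0.3, 0, 0, 0, 0.5])

```text
time: 29.72
position: [0.5308, 0.1799, 0.1077]
tcp_rot: [0.996, -0.085, 0.001, -0.0]
contact_force: [1.9, -1.0, 3.9]
opening: 0.0599
```

move_arm(increments=[0, 0, -0.2, 0, 0, 0, 0.5, 0, 0, -0.14, 0, 0, 0, 0.5, 0, 0, 0, 0, 0, 0, 0.5, 0, 0, 0, 0, 0, 0, 0.5])

```text
time: 30.22
position: [0.5303, 0.18, 0.0941]
tcp_rot: [0.996, -0.085, 0.0, -0.0]
contact_force: [3.1, -1.5, 4.4]
opening: 0.0594
```

move_arm(increments=[0, 0, 0, 0, 0, 0, 1, 0, 0, 0, 0, 0, 0, 1, 0, 0, 0, 0, 0, 0, 1, 0, 0, 0.3, 0, 0, 0, 1, 0, 0, 0.6, 0, 0, 0, 1])

```text
time: 30.85
position: [0.5296, 0.1799, 0.1301]
tcp_rot: [0.996, -0.085, -0.001, 0.0]
contact_force: [-0.6, -0.6, -0.4]
opening: 0.0852
```

move_arm(increments=[0, 0, 0.9, 0, 0, 0, 1, 0, 0, 0.9, 0, 0, 0, 1, 0, 0, 0, 0, 0, 0, 1])

```text
time: 31.22
position: [0.5308, 0.1802, 0.205]
tcp_rot: [0.996, -0.085, 0.002, -0.001]
contact_force: [0.1, -0.3, -0.2]
opening: 0.0854
```

```bash
python3 chk.py
```

```text
t 31.23 tcp [0.5308 0.1802 0.205 ] jaw -99.7 z [ 0.005  0.001 -1.   ] open 0.0854 F [ 0.1 -0.3 -0.2] j [ 0.21  0.43  1.75 -0.    0.96  1.95]
w pal 0.18 c [476.8 188.9] size [36.2  9. ] yaw 79.6 z 0.1234
s pal 0.82 c [ 424.1 -271.1] size [ 66.9 109.9] yaw -10.2 z 0.0124
s pal 0.73 c [ 422.5 -401.3] size [ 65.7 110. ] yaw -8.0 z 0.0123
s pal 0.73 c [525.7 149.3] size [13.4 84.4] yaw -13.9 z 0.0792
s pal 0.72 c [ 736.7 -300.5] size [24.3 42. ] yaw -26.3 z 0.0601
s pal 0.68 c [ 590.2 -385.6] size [111.9  66.3] yaw 4.5 z 0.0122
s pal 0.66 c [524.  150.2] size [ 9.2 84.1] yaw -11.2 z 0.0935
s pal 0.64 c [531.8 180.2] size [ 75.1 106.9] yaw -13.2 z 0.1128
```

move_arm(increments=[0.1, -0.943, -0.17, 0, 0, 0.17, 1, 0.1, -0.943, -0.17, 0, 0, 0.17, 1, 0.1, -0.943, -0.17, 0, 0, 0.17, 1, 0.1, -0.943, -0.17, 0, 0, 0.17, 1, 0.1, -0.943, -0.17, 0, 0, 0.17, 1])

```text
time: 32.05
position: [0.5497, -0.0098, 0.1665]
tcp_rot: [0.999, -0.042, -0.001, -0.0]
contact_force: [1.1, 0.3, 0.1]
opening: 0.0855
```

move_arm(increments=[0.1, -0.943, -0.17, 0, 0, 0.17, 1, 0.1, -0.943, -0.17, 0, 0, 0.17, 1, 0.1, -0.943, -0.17, 0, 0, 0.17, 1, 0.1, -0.943, -0.17, 0, 0, 0.17, 1, 0.1, -0.943, -0.17, 0, 0, 0.17, 1])

```text
time: 32.67
position: [0.5696, -0.1983, 0.1324]
tcp_rot: [1.0, 0.0, -0.001, -0.0]
contact_force: [-0.5, 0.3, 0.1]
opening: 0.0852
```

move_arm(increments=[0.1, -0.943, -0.17, 0, 0, 0.17, 1, 0.1, -0.943, -0.17, 0, 0, 0.17, 1, 0.1, -0.943, -0.17, 0, 0, 0.17, 1, 0.1, -0.943, -0.17, 0, 0, 0.17, 1, 0.1, -0.943, -0.17, 0, 0, 0.17, 1])

```text
time: 33.3
position: [0.5896, -0.3868, 0.0981]
tcp_rot: [0.999, 0.043, -0.001, -0.001]
contact_force: [0.1, 1.1, 0.1]
opening: 0.0854
```

move_arm(increments=[0, 0, 0, 0, 0, 0, 1, 0, 0, 0, 0, 0, 0, 1])

```text
time: 33.55
position: [0.5895, -0.3851, 0.0987]
tcp_rot: [0.999, 0.042, -0.001, -0.001]
contact_force: [-0.0, 0.2, -1.3]
opening: 0.0853
```

```bash
python3 chk.py
```

```text
t 33.55 tcp [ 0.5895 -0.3851  0.0987] jaw -85.2 z [-0.001  0.001 -1.   ] open 0.0853 F [-0.   0.2 -1.3] j [-0.67  0.74  1.46  0.    0.94  0.81]
w pal 0.85 c [ 589.6 -386.5] size [111.   62.1] yaw 4.7 z 0.0129
w pal 0.72 c [ 456.7 -407.1] size [62.  43.1] yaw 82.4 z 0.0122
w pal 0.68 c [ 429.2 -273.6] size [ 61.8 101.5] yaw -10.7 z 0.0125
s pal 0.92 c [ 422.5 -401. ] size [ 66.9 110. ] yaw -7.8 z 0.0123
s pal 0.8 c [ 590.6 -385.8] size [113.6  65.4] yaw 3.8 z 0.0123
s pal 0.79 c [528.5 179.9] size [ 71.8 108.2] yaw -6.5 z 0.1126
s pal 0.74 c [525.8 139.2] size [ 15.2 178.3] yaw -9.5 z 0.0421
s pal 0.7 c [526.  149.5] size [11.1 84.7] yaw -6.6 z 0.0797
s pal 0.67 c [ 424.  -271.5] size [ 67.1 109.6] yaw -10.7 z 0.0124
s pal 0.51 c [524.  148.4] size [ 12.9 103. ] yaw -10.3 z 0.0944
```

move_arm(increments=[0.01, -0.02, -0.9, 0, 0, 0, 1, 0, 0, -0.9, 0, 0, 0, 1, 0, 0, -0.6, 0, 0, 0, 1, 0, 0, -0.12, 0, 0, 0, 1, 0, 0, 0, 0, 0, 0, 0.5])

```text
time: 34.38
position: [0.5907, -0.3865, -0.0004]
tcp_rot: [0.999, 0.043, 0.0, 0.0]
contact_force: [-1.0, 0.1, 0.4]
opening: 0.0698
```

move_arm(increments=[0, 0, 0, 0, 0, 0, 0.5, 0, 0, 0, 0, 0, 0, 0.5, 0, 0, 0, 0, 0, 0, 0.5, 0, 0, 0.5, 0, 0, 0, 0.5, 0, 0, 1, 0, 0, 0, 0.5])

```text
time: 35.0
position: [0.5899, -0.3862, 0.0596]
tcp_rot: [0.999, 0.042, -0.001, -0.001]
contact_force: [-0.1, 0.2, -1.3]
opening: 0.0594
```

move_arm(increments=[-0.1, 0.943, 0.5, 0, 0, -0.17, 0.5, -0.1, 0.943, 0.5, 0, 0, -0.17, 0.5, -0.1, 0.943, 0.5, 0, 0, -0.17, 0.5, -0.1, 0.943, 0.5, 0, 0, -0.17, 0.5, -0.1, 0.943, 0.5, 0, 0, -0.17, 0.5])

```text
time: 35.62
position: [0.5702, -0.1968, 0.1612]
tcp_rot: [1.0, -0.0, 0.001, 0.0]
contact_force: [0.5, -0.5, -1.9]
opening: 0.0598
```

move_arm(increments=[-0.1, 0.943, 0.5, 0, 0, -0.17, 0.5, -0.1, 0.943, 0.5, 0, 0, -0.17, 0.5, -0.1, 0.943, 0, 0, 0, -0.17, 0.5, -0.1, 0.943, 0, 0, 0, -0.17, 0.5, -0.1, 0.943, 0, 0, 0, -0.17, 0.5])

```text
time: 36.25
position: [0.5501, -0.0082, 0.2005]
tcp_rot: [0.999, -0.043, 0.001, 0.0]
contact_force: [0.7, 0.3, -1.2]
opening: 0.0594
```

move_arm(increments=[-0.1, 0.943, 0, 0, 0, -0.17, 0.5, -0.1, 0.943, 0, 0, 0, -0.17, 0.5, -0.1, 0.943, 0, 0, 0, -0.17, 0.5, -0.1, 0.943, 0, 0, 0, -0.17, 0.5, -0.1, 0.943, 0, 0, 0, -0.17, 0.5])

```text
time: 36.88
position: [0.5301, 0.1804, 0.2005]
tcp_rot: [0.996, -0.085, 0.001, -0.0]
contact_force: [0.6, -0.8, -1.7]
opening: 0.0597
```

move_arm(increments=[0, 0, 0, 0, 0, 0, 0.5, 0, 0, 0, 0, 0, 0, 0.5])

```text
time: 37.12
position: [0.5303, 0.179, 0.1998]
tcp_rot: [0.996, -0.085, 0.0, -0.0]
contact_force: [-0.5, 0.1, -0.9]
opening: 0.0592
```

```bash
python3 chk.py
```

```text
t 37.12 tcp [0.5303 0.179  0.1998] jaw -99.7 z [ 0.001 -0.    -1.   ] open 0.0592 F [-0.5  0.1 -0.9] j [ 0.21  0.43  1.76 -0.    0.95  1.95]
w pal 0.93 c [577.  171.2] size [62.  13.7] yaw 80.4 z 0.1122
w pal 0.7 c [530.3 177.9] size [ 62.6 109.3] yaw -9.6 z 0.2116
s pal 0.94 c [ 422.5 -401.4] size [ 67.2 110. ] yaw -8.3 z 0.0123
s pal 0.84 c [530.1 176.8] size [ 69.6 108.8] yaw -9.4 z 0.2107
s pal 0.72 c [528.8 180.1] size [ 70.1 107.6] yaw -8.0 z 0.1127
s pal 0.66 c [ 424.2 -271.5] size [ 66.3 109.8] yaw -10.7 z 0.0124
s pal 0.62 c [524.1 150.1] size [16.1 98. ] yaw -6.3 z 0.094
s pal 0.52 c [526.9 148.3] size [ 9.8 82.2] yaw -9.7 z 0.08
```

move_arm(increments=[0, 0.025, -0.7, 0, 0, 0, 0.5, 0, 0, -0.7, 0, 0, 0, 0.5, 0, 0, -0.3, 0, 0, 0, 0.5, 0, 0, -0.3, 0, 0, 0, 0.5, 0, 0, -0.3, 0, 0, 0, 0.5])

```text
time: 37.95
position: [0.5315, 0.1801, 0.1076]
tcp_rot: [0.996, -0.085, 0.001, -0.0]
contact_force: [1.2, -1.2, 4.3]
opening: 0.0592
```

move_arm(increments=[0, 0, -0.2, 0, 0, 0, 0.5, 0, 0, -0.15, 0, 0, 0, 0.5, 0, 0, 0, 0, 0, 0, 0.5, 0, 0, 0, 0, 0, 0, 0.5])

```text
time: 38.45
position: [0.5307, 0.1802, 0.0933]
tcp_rot: [0.996, -0.085, 0.0, -0.0]
contact_force: [3.7, -1.6, 5.8]
opening: 0.0595
```

move_arm(increments=[0, 0, 0, 0, 0, 0, 1, 0, 0, 0, 0, 0, 0, 1, 0, 0, 0, 0, 0, 0, 1, 0, 0, 0.3, 0, 0, 0, 1, 0, 0, 0.6, 0, 0, 0, 1])

```text
time: 39.08
position: [0.53, 0.1801, 0.1293]
tcp_rot: [0.996, -0.085, -0.001, 0.0]
contact_force: [-0.2, -1.1, 0.7]
opening: 0.0853
```

move_arm(increments=[0, 0, 0.9, 0, 0, 0, 1, 0, 0, 0.9, 0, 0, 0, 1, 0, 0, 0, 0, 0, 0, 1])

```text
time: 39.45
position: [0.5312, 0.1804, 0.2042]
tcp_rot: [0.996, -0.085, 0.002, -0.001]
contact_force: [-0.4, 0.7, 0.7]
opening: 0.0853
```

```bash
python3 chk.py
```

```text
t 39.45 tcp [0.5312 0.1804 0.2042] jaw -99.7 z [ 0.005  0.001 -1.   ] open 0.0853 F [-0.4  0.7  0.7] j [ 0.21  0.43  1.75 -0.    0.95  1.95]
w pal 0.78 c [529.5 179.5] size [ 62.3 110.7] yaw -9.8 z 0.1129
s pal 0.92 c [530.8 179.2] size [ 74.2 108. ] yaw -12.7 z 0.1126
s pal 0.81 c [ 424.1 -271.6] size [ 67.5 110. ] yaw -10.6 z 0.0125
s pal 0.75 c [526.  150.6] size [12.4 79.8] yaw -10.2 z 0.0792
s pal 0.58 c [ 422.5 -401.4] size [ 67.2 109.8] yaw -8.5 z 0.0124
s pal 0.58 c [524.1 150. ] size [ 16.2 103. ] yaw -8.2 z 0.0945
s pal 0.53 c [523.  149.5] size [10.2 80.1] yaw -11.7 z 0.0658
```

move_arm(increments=[-0.222, -0.942, -0.2, 0, 0, -0.01, 1, -0.222, -0.942, -0.2, 0, 0, -0.01, 1, -0.222, -0.942, -0.2, 0, 0, -0.01, 1, -0.222, -0.942, -0.2, 0, 0, -0.01, 1, -0.222, -0.942, -0.2, 0, 0, -0.01, 1])

```text
time: 40.28
position: [0.4852, -0.0093, 0.1599]
tcp_rot: [0.996, -0.087, -0.001, -0.0]
contact_force: [1.2, 0.1, 0.2]
opening: 0.0856
```

move_arm(increments=[-0.222, -0.942, -0.2, 0, 0, -0.01, 1, -0.222, -0.942, -0.2, 0, 0, -0.01, 1, -0.222, -0.942, -0.2, 0, 0, -0.01, 1, -0.222, -0.942, -0.2, 0, 0, -0.01, 1, -0.222, -0.942, -0.2, 0, 0, -0.01, 1])

```text
time: 40.9
position: [0.4408, -0.1976, 0.1199]
tcp_rot: [0.996, -0.09, -0.001, -0.0]
contact_force: [0.3, 0.4, 0.0]
opening: 0.0854
```

move_arm(increments=[-0.222, -0.942, -0.2, 0, 0, -0.01, 1, -0.222, -0.942, -0.2, 0, 0, -0.01, 1, 0, 0, 0, 0, 0, 0, 1, 0, 0, 0, 0, 0, 0, 1])

```text
time: 41.4
position: [0.4235, -0.2714, 0.1044]
tcp_rot: [0.996, -0.091, -0.001, -0.0]
contact_force: [-0.5, 0.4, -0.1]
opening: 0.0854
```

```bash
python3 chk.py
```

```text
t 41.4 tcp [ 0.4235 -0.2714  0.1044] jaw -100.5 z [-0.001  0.001 -1.   ] open 0.0854 F [-0.5  0.4 -0.1] j [-0.7   0.5   1.98  0.    0.66  1.05]
w pal 0.7 c [ 423.5 -272.5] size [ 62.2 110.7] yaw -10.4 z 0.013
s pal 0.93 c [ 424.2 -271.7] size [ 67.8 109.9] yaw -10.7 z 0.0125
s pal 0.66 c [ 422.4 -401.2] size [ 65.6 109.9] yaw -7.8 z 0.0123
s pal 0.63 c [564.3 159.7] size [46.5 30.8] yaw 87.7 z 0.1121
```

move_arm(increments=[0, -0.01, -0.9, 0, 0, 0, 1, 0, 0, -0.9, 0, 0, 0, 1, 0, 0, -0.7, 0, 0, 0, 1, 0, 0, -0.16, 0, 0, 0, 1, 0, 0, 0, 0, 0, 0, 0.5])

```text
time: 42.22
position: [0.4241, -0.2722, -0.0011]
tcp_rot: [0.996, -0.091, -0.0, 0.0]
contact_force: [1.0, 0.1, 0.6]
opening: 0.0696
```

move_arm(increments=[0, 0, 0, 0, 0, 0, 0.5, 0, 0, 0, 0, 0, 0, 0.5, 0, 0, 0, 0, 0, 0, 0.5, 0, 0, 0.5, 0, 0, 0, 0.5, 0, 0, 1, 0, 0, 0, 0.5])

```text
time: 42.85
position: [0.4236, -0.2721, 0.0595]
tcp_rot: [0.996, -0.091, -0.0, -0.0]
contact_force: [0.1, 0.5, -0.5]
opening: 0.0596
```

move_arm(increments=[0, 0, 1, 0, 0, 0, 0.5, 0.221, 0.942, 0.5, 0, 0, 0.01, 0.5, 0.221, 0.942, 0.5, 0, 0, 0.01, 0.5, 0.221, 0.942, 0.5, 0, 0, 0.01, 0.5, 0.221, 0.942, 0.5, 0, 0, 0.01, 0.5])

```text
time: 43.48
position: [0.4592, -0.1203, 0.1805]
tcp_rot: [0.996, -0.089, 0.001, 0.0]
contact_force: [-0.4, -0.7, -0.6]
opening: 0.0596
```

move_arm(increments=[0.221, 0.942, 0.5, 0, 0, 0.01, 0.5, 0.221, 0.942, 0, 0, 0, 0.01, 0.5, 0.221, 0.942, 0, 0, 0, 0.01, 0.5, 0.221, 0.942, 0, 0, 0, 0.01, 0.5, 0.221, 0.942, 0, 0, 0, 0.01, 0.5])

```text
time: 44.1
position: [0.5034, 0.0681, 0.1999]
tcp_rot: [0.996, -0.086, 0.001, -0.0]
contact_force: [0.2, -1.0, -1.7]
opening: 0.0598
```

move_arm(increments=[0.221, 0.942, 0, 0, 0, 0.01, 0.5, 0.221, 0.942, 0, 0, 0, 0.01, 0.5, 0.221, 0.942, 0, 0, 0, 0.01, 0.5, 0, 0, 0, 0, 0, 0, 0.5, 0, 0, 0, 0, 0, 0, 0.5])

```text
time: 44.72
position: [0.5295, 0.1796, 0.1992]
tcp_rot: [0.996, -0.085, 0.0, 0.0]
contact_force: [-0.1, -0.0, -2.0]
opening: 0.0592
```

```bash
python3 chk.py
```

```text
t 44.73 tcp [0.5295 0.1796 0.1992] jaw -99.7 z [ 0.001 -0.    -1.   ] open 0.0592 F [-0.1 -0.  -2. ] j [ 0.21  0.43  1.76 -0.    0.95  1.95]
w pal 0.69 c [577.  171.2] size [62.  14.2] yaw 80.2 z 0.1123
w pal 0.63 c [530.5 178.4] size [ 62.6 107.6] yaw -9.6 z 0.2118
s pal 0.83 c [529.9 179.6] size [ 69.4 107.7] yaw -9.8 z 0.1126
s pal 0.82 c [ 422.6 -401.9] size [ 65.1 110.5] yaw -7.3 z 0.0124
s pal 0.69 c [530.3 179.1] size [ 71.9 109.2] yaw -11.5 z 0.2112
s pal 0.64 c [525.9 149.7] size [11.5 84.7] yaw -8.9 z 0.0794
s pal 0.55 c [524.1 150.2] size [ 10.4 102.9] yaw -8.0 z 0.0945
s pal 0.5 c [525.3 148.7] size [12.6 85.1] yaw -10.5 z 0.0657
```

move_arm(increments=[0, 0.015, -0.7, 0, 0, 0, 0.5, 0, 0, -0.7, 0, 0, 0, 0.5, 0, 0, -0.3, 0, 0, 0, 0.5, 0, 0, -0.3, 0, 0, 0, 0.5, 0, 0, -0.3, 0, 0, 0, 0.5])

```text
time: 45.55
position: [0.531, 0.1803, 0.1074]
tcp_rot: [0.996, -0.085, 0.001, -0.0]
contact_force: [0.8, -1.4, 5.6]
opening: 0.0593
```

move_arm(increments=[0, 0, -0.2, 0, 0, 0, 0.5, 0, 0, -0.14, 0, 0, 0, 0.5, 0, 0, 0, 0, 0, 0, 0.5, 0, 0, 0, 0, 0, 0, 0.5])

```text
time: 46.05
position: [0.5308, 0.1803, 0.0938]
tcp_rot: [0.996, -0.085, 0.001, -0.0]
contact_force: [3.1, -2.2, 5.8]
opening: 0.0598
```

move_arm(increments=[0, 0, 0, 0, 0, 0, 1, 0, 0, 0, 0, 0, 0, 1, 0, 0, 0, 0, 0, 0, 1, 0, 0, 0.3, 0, 0, 0, 1, 0, 0, 0.6, 0, 0, 0, 1])

```text
time: 46.68
position: [0.5296, 0.1803, 0.1293]
tcp_rot: [0.996, -0.085, -0.001, 0.0]
contact_force: [0.2, -0.5, 0.5]
opening: 0.0859
```

move_arm(increments=[0, 0, 0.9, 0, 0, 0, 1, 0, 0, 0.9, 0, 0, 0, 1, 0, 0, 0, 0, 0, 0, 1])

```text
time: 47.05
position: [0.5308, 0.1807, 0.2042]
tcp_rot: [0.996, -0.085, 0.003, -0.001]
contact_force: [-0.3, -0.8, 0.0]
opening: 0.0851
```

```bash
python3 chk.py
```

```text
t 47.05 tcp [0.5308 0.1807 0.2042] jaw -99.7 z [ 0.005  0.001 -1.   ] open 0.0851 F [-0.3 -0.8  0. ] j [ 0.21  0.43  1.75 -0.    0.95  1.95]
w pal 0.92 c [528.3 179.6] size [ 62.8 113.9] yaw -9.3 z 0.1129
s pal 0.77 c [ 422.4 -401.5] size [ 66.2 110.1] yaw -7.7 z 0.0123
s pal 0.74 c [525.2 149.9] size [10.7 85.5] yaw -10.0 z 0.0522
s pal 0.71 c [525.7 150.1] size [12.2 85.2] yaw -9.5 z 0.0657
s pal 0.69 c [529.5 179.3] size [ 69.3 107.3] yaw -9.5 z 0.1127
s pal 0.54 c [525.9 150.2] size [10.4 79.8] yaw -11.4 z 0.08
s pal 0.49 c [740.7 170.8] size [ 22.1 211.9] yaw -73.1 z 0.073
s pal 0.47 c [525.6 151.2] size [ 15.6 100.3] yaw -14.4 z 0.0953
```

move_arm(increments=[-0.179, -0.97, -0.17, 0, 0, 0.02, 1, -0.179, -0.97, -0.17, 0, 0, 0.02, 1, -0.179, -0.97, -0.17, 0, 0, 0.02, 1, -0.179, -0.97, -0.17, 0, 0, 0.02, 1, -0.179, -0.97, -0.17, 0, 0, 0.02, 1])

```text
time: 47.88
position: [0.4934, -0.0148, 0.1659]
tcp_rot: [0.997, -0.08, -0.001, -0.0]
contact_force: [-0.3, 0.5, 0.0]
opening: 0.0853
```

move_arm(increments=[-0.179, -0.97, -0.17, 0, 0, 0.02, 1, -0.179, -0.97, -0.17, 0, 0, 0.02, 1, -0.179, -0.97, -0.17, 0, 0, 0.02, 1, -0.179, -0.97, -0.17, 0, 0, 0.02, 1, -0.179, -0.97, -0.17, 0, 0, 0.02, 1])

```text
time: 48.5
position: [0.4576, -0.2087, 0.1319]
tcp_rot: [0.997, -0.075, -0.001, -0.0]
contact_force: [0.7, 0.7, 0.3]
opening: 0.0852
```

move_arm(increments=[-0.179, -0.97, -0.17, 0, 0, 0.02, 1, -0.179, -0.97, -0.17, 0, 0, 0.02, 1, -0.179, -0.97, -0.17, 0, 0, 0.02, 1, -0.179, -0.97, -0.17, 0, 0, 0.02, 1, -0.179, -0.97, -0.17, 0, 0, 0.02, 1])

```text
time: 49.12
position: [0.4218, -0.4025, 0.0976]
tcp_rot: [0.998, -0.07, -0.001, -0.001]
contact_force: [0.5, -0.3, -0.3]
opening: 0.0855
```

move_arm(increments=[0, 0, 0, 0, 0, 0, 1, 0, 0, 0, 0, 0, 0, 1])

```text
time: 49.38
position: [0.4222, -0.4009, 0.0982]
tcp_rot: [0.998, -0.07, -0.001, -0.001]
contact_force: [-0.5, -0.0, 0.2]
opening: 0.0857
```

```bash
python3 chk.py
```

```text
t 49.38 tcp [ 0.4222 -0.4009  0.0982] jaw -98.0 z [-0.001  0.001 -1.   ] open 0.0857 F [-0.5 -0.   0.2] j [-0.87  0.6   1.79  0.    0.76  0.84]
s pal 0.91 c [ 422.6 -401.2] size [ 65.6 110.3] yaw -7.6 z 0.0123
```

move_arm(increments=[0, -0.01, -0.9, 0, 0, 0, 1, 0, 0, -0.9, 0, 0, 0, 1, 0, 0, -0.6, 0, 0, 0, 1, 0, 0, -0.11, 0, 0, 0, 1, 0, 0, 0, 0, 0, 0, 0.5])

```text
time: 50.2
position: [0.4228, -0.4019, -0.0009]
tcp_rot: [0.998, -0.07, 0.0, 0.0]
contact_force: [-0.9, -0.3, 0.8]
opening: 0.0696
```

move_arm(increments=[0, 0, 0, 0, 0, 0, 0.5, 0, 0, 0, 0, 0, 0, 0.5, 0, 0, 0, 0, 0, 0, 0.5, 0, 0, 0.5, 0, 0, 0, 0.5, 0, 0, 1, 0, 0, 0, 0.5])

```text
time: 50.82
position: [0.4222, -0.4016, 0.0592]
tcp_rot: [0.998, -0.07, -0.0, -0.0]
contact_force: [0.2, 0.4, -1.1]
opening: 0.0592
```

move_arm(increments=[0.179, 0.97, 0.5, 0, 0, -0.02, 0.5, 0.179, 0.97, 0.5, 0, 0, -0.02, 0.5, 0.179, 0.97, 0.5, 0, 0, -0.02, 0.5, 0.179, 0.97, 0.5, 0, 0, -0.02, 0.5, 0.179, 0.97, 0.5, 0, 0, -0.02, 0.5])

```text
time: 51.45
position: [0.4585, -0.2067, 0.1603]
tcp_rot: [0.997, -0.075, 0.001, 0.0]
contact_force: [0.4, 0.6, -0.9]
opening: 0.0594
```

move_arm(increments=[0.179, 0.97, 0.5, 0, 0, -0.02, 0.5, 0.179, 0.97, 0.5, 0, 0, -0.02, 0.5, 0.179, 0.97, 0, 0, 0, -0.02, 0.5, 0.179, 0.97, 0, 0, 0, -0.02, 0.5, 0.179, 0.97, 0, 0, 0, -0.02, 0.5])

```text
time: 52.08
position: [0.4941, -0.0126, 0.1998]
tcp_rot: [0.997, -0.08, 0.001, 0.0]
contact_force: [0.9, -0.1, -0.7]
opening: 0.0594
```

move_arm(increments=[0.179, 0.97, 0, 0, 0, -0.02, 0.5, 0.179, 0.97, 0, 0, 0, -0.02, 0.5, 0.179, 0.97, 0, 0, 0, -0.02, 0.5, 0.179, 0.97, 0, 0, 0, -0.02, 0.5, 0.179, 0.97, 0, 0, 0, -0.02, 0.5])

```text
time: 52.7
position: [0.5299, 0.1814, 0.1997]
tcp_rot: [0.996, -0.085, 0.001, -0.0]
contact_force: [0.8, -0.8, -1.6]
opening: 0.0596
```

move_arm(increments=[0, 0, 0, 0, 0, 0, 0.5, 0, 0, 0, 0, 0, 0, 0.5])

```text
time: 52.95
position: [0.5296, 0.1798, 0.1991]
tcp_rot: [0.996, -0.085, 0.0, 0.0]
contact_force: [-0.0, -0.5, -1.5]
opening: 0.0592
```

```bash
python3 chk.py
```

```text
t 52.95 tcp [0.5296 0.1798 0.1991] jaw -99.7 z [ 0. -0. -1.] open 0.0592 F [-0.  -0.5 -1.5] j [ 0.21  0.43  1.76 -0.    0.95  1.95]
w pal 0.97 c [530.4 178.7] size [ 64.5 107.6] yaw -9.7 z 0.2115
w pal 0.64 c [576.9 171.4] size [62. 15.] yaw 80.4 z 0.1122
s pal 0.91 c [529.3 179.7] size [ 71.2 107.9] yaw -8.8 z 0.1126
s pal 0.76 c [526.1 150.8] size [10.4 84.7] yaw -9.6 z 0.0794
s pal 0.74 c [525.4 150.7] size [12.2 86.2] yaw -12.2 z 0.0937
s pal 0.73 c [526.  148.6] size [10.8 83. ] yaw -10.3 z 0.0518
s pal 0.73 c [525.6 150.1] size [11.4 85.1] yaw -10.7 z 0.0659
s pal 0.59 c [529.  178.7] size [ 69.2 109.9] yaw -9.5 z 0.2109
```

move_arm(increments=[0, 0.015, -0.7, 0, 0, 0, 0.5, 0, 0, -0.7, 0, 0, 0, 0.5, 0, 0, -0.3, 0, 0, 0, 0.5, 0, 0, -0.3, 0, 0, 0, 0.5, 0, 0, -0.3, 0, 0, 0, 0.5])

```text
time: 53.78
position: [0.5308, 0.1805, 0.1074]
tcp_rot: [0.996, -0.085, 0.001, -0.0]
contact_force: [0.7, -0.9, 6.0]
opening: 0.0593
```

move_arm(increments=[0, 0, -0.2, 0, 0, 0, 0.5, 0, 0, -0.15, 0, 0, 0, 0.5, 0, 0, 0, 0, 0, 0, 0.5, 0, 0, 0, 0, 0, 0, 0.5])

```text
time: 54.28
position: [0.5308, 0.1805, 0.0936]
tcp_rot: [0.996, -0.085, 0.001, -0.0]
contact_force: [0.4, -0.8, 6.5]
opening: 0.059
```

move_arm(increments=[0, 0, 0, 0, 0, 0, 1, 0, 0, 0, 0, 0, 0, 1, 0, 0, 0, 0, 0, 0, 1, 0, 0, 0.3, 0, 0, 0, 1, 0, 0, 0.6, 0, 0, 0, 1])

```text
time: 54.9
position: [0.5296, 0.1805, 0.1289]
tcp_rot: [0.996, -0.085, -0.001, 0.0]
contact_force: [-0.5, 0.1, 0.9]
opening: 0.0855
```

move_arm(increments=[0, 0, 0.9, 0, 0, 0, 1, 0, 0, 0.9, 0, 0, 0, 1, 0, 0, 0, 0, 0, 0, 1])

```text
time: 55.28
position: [0.5308, 0.1808, 0.2038]
tcp_rot: [0.996, -0.085, 0.003, -0.001]
contact_force: [0.1, 0.1, -0.6]
opening: 0.0853
```

```bash
cat >> chk.py <<'E'
def cov(im):
    C=cloud(im)
    for m in r.masks_of(im,"cover")[:2]:
        P=C[m["region"]&(im["depth"]>0)]
        if len(P)<50: continue
        z=np.median(P[:,2]); b=P[(P[:,2]>z+.02)&(P[:,2]<z+.04)]; p=P[np.abs(P[:,2]-z)<.006]
        print("cov",round(m["p"],2),"z",round(z,4),rect(p),"bar",rect(b[b[:,2]>np.percentile(b[:,2],50)-.004]) if len(b)>20 else "")
        print(" plane",np.round(np.linalg.lstsq(np.c_[p[:,:2],np.ones(len(p))],p[:,2],rcond=None)[0],3))
cov(w);cov(s)
E
python3 chk.py; python3 -c "
import cv2,numpy as np
a=cv2.imread('pics/wl.png');b=cv2.imread('pics/sl.png')
cv2.imwrite('pics/c1.png',np.hstack([cv2.resize(a[40:360,180:400],(412,600)),cv2.resize(b[110:230,170:250],(388,582))[:600].copy() if 0 else cv2.resize(b[110:230,170:248],(388,600))]))"
```

```text
t 55.27 tcp [0.5308 0.1808 0.2038] jaw -99.7 z [ 0.005  0.001 -1.   ] open 0.0853 F [ 0.1  0.1 -0.6] j [ 0.21  0.43  1.75 -0.    0.95  1.95]
w pal 0.64 c [529.9 179.7] size [ 62.1 110. ] yaw -9.6 z 0.1128
s pal 0.89 c [528.9 178.7] size [ 69.1 107.4] yaw -8.4 z 0.1126
s pal 0.72 c [525.1 149.3] size [10.2 85.6] yaw -9.3 z 0.0513
s pal 0.63 c [524.5 151.1] size [12.3 82.7] yaw -9.9 z 0.0657
s pal 0.57 c [525.8 149.1] size [ 9.9 83.5] yaw -12.0 z 0.0378
s pal 0.53 c [527.1 150.3] size [10.7 82.4] yaw -11.3 z 0.0799
s pal 0.5 c [523.  149.7] size [ 12.8 100.5] yaw -10.5 z 0.0945
cov 0.84 z 0.0055 (array([501.9,  -6.9]), array([100.4, 172.5]), 80.1) bar (array([502.3,   1.2]), array([70.1, 13.5]), 80.5)
 plane [-0.002 -0.001  0.007]
cov 0.79 z 0.0055 (array([507.7,  22.1]), array([137.4, 166.1]), 81.1) bar (array([502. ,  -0.9]), array([69.3, 13.2]), 78.6)
 plane [-0.     0.003  0.005]
```

View pics/c1.png

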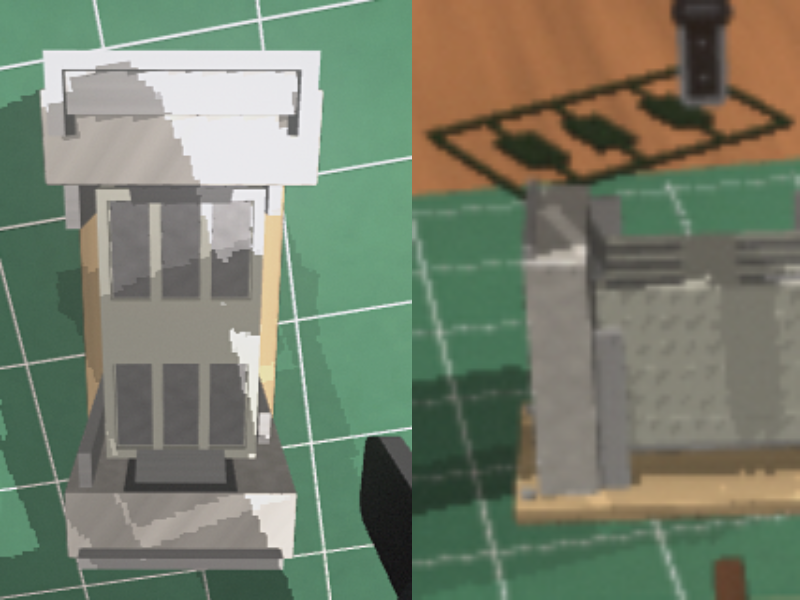

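Left view: the top palette lies wells up with the catches over both of its ends. Right view: the stacked edges show in the outlet. All six are loaded, so I'm going for the cover.

move_arm(increments=[-0.044, -0.281, 0, 0, 0, 0.98, 1, -0.044, -0.281, 0, 0, 0, 0.98, 1, -0.044, -0.281, -0.1, 0, 0, 0.98, 1, -0.044, -0.281, -0.1, 0, 0, 0.98, 1, -0.044, -0.281, -0.1, 0, 0, 0.98, 1])

```text
time: 56.2
position: [0.5208, 0.124, 0.1877]
tcp_rot: [0.987, 0.161, -0.001, 0.0]
contact_force: [1.0, -0.1, 1.4]
opening: 0.0852
```

move_arm(increments=[-0.044, -0.281, -0.1, 0, 0, 0.98, 1, -0.044, -0.281, -0.1, 0, 0, 0.98, 1, -0.044, -0.281, -0.1, 0, 0, 0.98, 1, -0.044, -0.281, -0.1, 0, 0, 0.98, 1, -0.044, -0.281, -0.1, 0, 0, 0.98, 1])

```text
time: 56.82
position: [0.512, 0.0678, 0.1677]
tcp_rot: [0.919, 0.395, -0.001, -0.0]
contact_force: [0.3, -0.3, 0.7]
opening: 0.0856
```

move_arm(increments=[-0.044, -0.281, -0.1, 0, 0, 0.98, 0.4, -0.044, -0.281, -0.1, 0, 0, 0.98, 0.4, -0.044, -0.281, -0.1, 0, 0, 0.98, 0.4, -0.044, -0.281, -0.1, 0, 0, 0.98, 0.4, -0.044, -0.281, -0.1, 0, 0, 0.98, 0.4])

```text
time: 57.45
position: [0.5032, 0.0116, 0.1478]
tcp_rot: [0.795, 0.606, -0.0, -0.0]
contact_force: [0.2, 0.2, -0.4]
opening: 0.0341
```

move_arm(increments=[-0.044, -0.281, -0.1, 0, 0, 0.98, 0.4, 0, 0, 0, 0, 0, 0, 0.4, 0, 0, 0, 0, 0, 0, 0.4])

```text
time: 57.82
position: [0.5018, 0.001, 0.1444]
tcp_rot: [0.766, 0.643, -0.0, -0.0]
contact_force: [0.2, -0.0, -0.3]
opening: 0.034
```

```bash
python3 chk.py
```

```text
t 57.83 tcp [0.5018 0.001  0.1444] jaw -10.0 z [-0.  0. -1.] open 0.034 F [ 0.2 -0.  -0.3] j [-0.13  0.44  1.95  0.    0.75  0.05]
s pal 0.82 c [527.8 177.8] size [ 69.1 106.9] yaw -7.4 z 0.1127
s pal 0.64 c [524.  149.3] size [11.8 98.3] yaw -9.2 z 0.0955
s pal 0.6 c [524.1 151.2] size [10.7 83. ] yaw -10.0 z 0.0512
s pal 0.53 c [525.6 150. ] size [ 9.3 85.4] yaw -9.0 z 0.0654
s pal 0.43 c [525.9 149.2] size [12.4 83.5] yaw -9.6 z 0.0377
cov 0.78 z 0.0054 (array([504. ,  -0.7]), array([ 86.8, 172.5]), 80.1) bar (array([501.8,   1.1]), array([69.4, 13.9]), 80.5)
 plane [-0.003 -0.     0.007]
cov 0.6 z 0.0055 (array([505.8,   3.7]), array([ 98.8, 171.1]), 78.7) bar (array([ 5.021e+02, -5.000e-01]), array([69. , 13.3]), 78.6)
 plane [-0.     0.008  0.005]
```

move_arm(increments=[0, 0, -0.95, 0, 0, 0, 0.4, 0, 0, -0.95, 0, 0, 0, 0.4, 0, 0, -0.95, 0, 0, 0, 0.4, 0, 0, -0.35, 0, 0, 0, 0.4, 0, 0, -0.07, 0, 0, 0, 0.4])

```text
time: 58.75
position: [0.5017, 0.0008, 0.0135]
tcp_rot: [0.766, 0.643, -0.0, -0.0]
contact_force: [0.0, -0.4, 0.6]
opening: 0.0343
```

move_arm(increments=[0, 0, 0, 0, 0, 0, 0, 0, 0, 0, 0, 0, 0, 0, 0, 0, 0, 0, 0, 0, 0, 0, 0, 0, 0, 0, 0, 0, 0, 0, 0.5, 0, 0, 0, 0], grip_force=100)

```text
time: 59.38
position: [0.5014, 0.0008, 0.0339]
tcp_rot: [0.766, 0.643, -0.0, -0.0]
contact_force: [-0.0, -0.0, 0.1]
opening: 0.0117
```

move_arm(increments=[0, 0, 1, 0, 0, 0, 0, 0, 0, 1, 0, 0, 0, 0, 0, 0, 1, 0, 0, 0, 0, 0, 0, 1, 0, 0, 0, 0, 0, 0, 0.5, 0, 0, 0, 0])

```text
time: 60.0
position: [0.502, 0.0008, 0.2165]
tcp_rot: [0.766, 0.643, 0.001, 0.001]
contact_force: [1.7, -0.1, -2.0]
opening: 0.0117
```

```bash
python3 chk.py
```

```text
t 60.0 tcp [0.502  0.0008 0.2165] jaw -9.9 z [ 0.004 -0.    -1.   ] open 0.0117 F [ 1.7 -0.1 -2. ] j [-0.13  0.33  1.88 -0.    0.93  0.04]
w pal 0.9 c [524.5 148.8] size [ 1.2 88.5] yaw -9.5 z 0.0659
w pal 0.77 c [524.7 149. ] size [ 1.2 89.5] yaw -9.6 z 0.0762
w pal 0.66 c [524.6 148.8] size [ 1.1 89.2] yaw -9.8 z 0.052
w pal 0.63 c [523.5 148.4] size [ 1.5 85.2] yaw -10.4 z 0.0391
s pal 0.76 c [525.6 150.4] size [10.6 86.5] yaw -7.7 z 0.0935
s pal 0.76 c [524.7 149.6] size [11.5 85.8] yaw -11.2 z 0.0379
s pal 0.7 c [525.6 150.7] size [11.7 85. ] yaw -10.2 z 0.0651
s pal 0.6 c [525.1 149.3] size [11.8 85.6] yaw -10.8 z 0.0518
s pal 0.51 c [526. 150.] size [ 8.9 84.6] yaw -8.4 z 0.0794
cov 0.9 z 0.2069 (array([504.9,   0.8]), array([ 84.1, 170.6]), 80.3) bar (array([500. ,   2.2]), array([68.1, 36.9]), 61.5)
 plane [-0.    -0.003  0.207]
cov 0.62 z 0.2067 (array([5.045e+02, 3.000e-01]), array([ 89.2, 168.8]), 80.8) bar (array([500.8,  -0.8]), array([69.6, 13.5]), 82.3)
 plane [0.006 0.014 0.204]
```

move_arm(increments=[0.065, 0.905, 0, 0, 0, 0, 0, 0.065, 0.905, 0, 0, 0, 0, 0, 0.065, 0.905, 0, 0.086, 0.49, 0, 0, 0.065, 0.905, 0, 0.086, 0.49, 0, 0, 0.065, 0.905, 0, 0.086, 0.49, 0, 0])

```text
time: 60.92
position: [0.5144, 0.1829, 0.2125]
tcp_rot: [0.763, 0.641, -0.049, -0.058]
contact_force: [0.1, -0.3, -1.5]
opening: 0.0118
```

move_arm(increments=[0, 0, 0, 0.086, 0.49, 0, 0, 0, 0, 0, 0, 0, 0, 0, 0, 0, 0, 0, 0, 0, 0])

```text
time: 61.3
position: [0.5145, 0.1814, 0.2131]
tcp_rot: [0.762, 0.64, -0.064, -0.076]
contact_force: [0.6, 0.5, -1.9]
opening: 0.0119
```

```bash
cat > c2.py <<'E'
from h import *
from scipy.spatial.transform import Rotation
s,M=st(); O=np.array([.53005,.17965,0]); X=np.array([.9854,-.1702,0]);Y=np.array([.1702,.9854,0]);Z=np.array([0,0,1.])
def d(P): Q=np.asarray(P)-O; return np.stack([Q@X,Q@Y,Q@Z],-1)
print("tcp_d",np.round(d(s["position"])*1000,1),"tilt",round(np.arcsin(-M[:,2]@X),3))
for n in ("side","wrist"):
    im=r.get_image(n); C=cloud(im); save(im,n+"c.png")
    for m in r.masks_of(im,"cover")[:1]:
        P=d(C[m["region"]&(im["depth"]>0)]); P=P[(np.abs(P[:,0])<.12)&(np.abs(P[:,1])<.06)]
        A=np.c_[P[:,:2],np.ones(len(P))]; k=np.linalg.lstsq(A,P[:,2],rcond=None)[0]
        for _ in range(8):
            g=np.abs(A@k-P[:,2])<.004; k=np.linalg.lstsq(A[g],P[g,2],rcond=None)[0]
        Q=P[g]; print(n,round(m["p"],2),"slope x,y",np.round(k[:2],3),"top z at 0",round(k[2]*1000,1),"x",np.round(np.percentile(Q[:,0],[.3,99.7])*1000,1),"y",np.round(np.percentile(Q[:,1],[.3,99.7])*1000,1),rect(Q))
E
python3 c2.py
```

```text
t 61.3 tcp [0.5145 0.1814 0.2131] jaw -9.9 z [-0.195  0.034 -0.98 ] open 0.0119 F [ 0.6  0.5 -1.9] j [0.19 0.47 1.67 0.07 1.19 0.32]
tcp_d [-15.6  -0.9 213.1] tilt 0.199
side 0.92 slope x,y [-0.203  0.01 ] top z at 0 200.2 x [-97.5  64.3] y [-46.1  43.2] (array([-16.,  -2.]), array([ 93.5, 163.3]), 89.1)
wrist 0.94 slope x,y [-0.205 -0.001] top z at 0 200.4 x [-97.5  67.3] y [-36.7  41.2] (array([-15.3,   0.1]), array([166.6,  84.4]), 0.6)
```

move_arm(increments=[0, 0, -0.5, 0, 0, 0, 0, 0, 0, -0.4, 0, 0, 0, 0, 0, 0, -0.19, 0, 0, 0, 0, 0, 0, 0, 0, 0, 0, 0])

```text
time: 62.0
position: [0.5147, 0.1817, 0.1698]
tcp_rot: [0.762, 0.64, -0.064, -0.076]
contact_force: [0.0, 0.2, -1.8]
opening: 0.0119
```

move_arm(increments=[0.133, -0.023, 0, 0, 0, 0, 0, 0.133, -0.023, 0, 0, 0, 0, 0, 0.1, -0.017, 0, 0, 0, 0, 0, 0, 0, 0, 0, 0, 0, 0])

```text
time: 62.5
position: [0.5297, 0.1791, 0.1702]
tcp_rot: [0.762, 0.64, -0.064, -0.076]
contact_force: [-1.0, -0.4, -1.8]
opening: 0.012
```

```bash
python3 c2.py
```

```text
t 62.5 tcp [0.5297 0.1791 0.1702] jaw -9.9 z [-0.194  0.034 -0.98 ] open 0.012 F [-1.  -0.4 -1.8] j [0.18 0.53 1.68 0.08 1.11 0.31]
tcp_d [ -0.3  -0.6 170.2] tilt 0.199
side 0.6 slope x,y [-0.201  0.01 ] top z at 0 160.3 x [-80.6  79.1] y [-44.3  43.2] (array([-0.3, -0.7]), array([161.8,  90.3]), 0.7)
wrist 0.6 slope x,y [-0.205 -0.001] top z at 0 160.0 x [-82.5  80.9] y [-36.4  41.5] (array([-0.7,  0.5]), array([165.6,  84.1]), 0.6)
```

move_arm(increments=[0.074, -0.013, 0, 0, 0, 0, 0, 0.074, -0.013, 0, 0, 0, 0, 0, 0, 0, 0, 0, 0, 0, 0])

```text
time: 63.08
position: [0.5356, 0.1781, 0.1701]
tcp_rot: [0.762, 0.64, -0.064, -0.076]
contact_force: [0.2, -0.2, -0.9]
opening: 0.0115
```

move_arm(increments=[-0.036, 0.006, -0.105, -0.086, -0.49, 0, 0, -0.031, 0.005, -0.106, -0.086, -0.49, 0, 0, -0.027, 0.005, -0.108, -0.086, -0.49, 0, 0, 0, 0, 0, 0, 0, 0, 0])

```text
time: 63.58
position: [0.5309, 0.179, 0.1574]
tcp_rot: [0.765, 0.643, -0.016, -0.019]
contact_force: [-0.1, -0.5, -2.1]
opening: 0.0119
```

```bash
python3 c2.py
```

```text
t 63.58 tcp [0.5309 0.179  0.1574] jaw -9.9 z [-0.05   0.009 -0.999] open 0.0119 F [-0.1 -0.5 -2.1] j [0.2  0.5  1.77 0.02 0.91 0.36]
tcp_d [  1.   -0.5 157.4] tilt 0.051
side 0.59 slope x,y [0.097 0.648] top z at 0 84.6 x [-85.8  91.5] y [-47.9   5.7] (array([  2.9, -21.1]), array([ 53.6, 177.3]), 90.0)
wrist 0.67 slope x,y [-0.053 -0.001] top z at 0 147.9 x [-80.1  81.4] y [-36.4  41.7] (array([0.7, 0.5]), array([163.8,  83.4]), 0.3)
```

move_arm(increments=[-0.021, 0.004, -0.109, -0.086, -0.49, 0, 0, 0, 0, -0.04, 0, 0, 0, 0, 0, 0, -0.03, 0, 0, 0, 0, 0, 0, 0, 0, 0, 0, 0])

```text
time: 64.28
position: [0.5306, 0.179, 0.151]
tcp_rot: [0.766, 0.643, -0.0, -0.001]
contact_force: [-6.0, -0.4, 8.8]
opening: 0.0121
```

```bash
python3 c2.py
```

```text
t 64.28 tcp [0.5306 0.179  0.151 ] jaw -9.9 z [-0.001  0.    -1.   ] open 0.0121 F [-6.  -0.4  8.8] j [0.21 0.5  1.81 0.   0.84 0.38]
tcp_d [  0.7  -0.5 151. ] tilt 0.001
wrist 0.93 slope x,y [-0.002 -0.001] top z at 0 141.3 x [-80.8  82.9] y [-36.4  41.6] (array([0.4, 0. ]), array([167.5,  84. ]), 0.2)
```

move_arm(increments=[0, 0, 0, 0, 0, 0, 0.4, 0, 0, 0, 0, 0, 0, 0.4, 0, 0, 0, 0, 0, 0, 0.4, 0, 0, 0.3, 0, 0, 0, 0.4, 0, 0, 0.7, 0, 0, 0, 0.4])

```text
time: 65.1
position: [0.5304, 0.1789, 0.1905]
tcp_rot: [0.766, 0.643, -0.001, -0.0]
contact_force: [-0.1, -0.6, 0.7]
opening: 0.0341
```

move_arm(increments=[0, 0, 1, 0, 0, 0, 0.4, 0, 0, 1, 0, 0, 0, 0.4, 0, 0, 1, 0, 0, 0, 0.4, 0, 0, 0, 0, 0, 0, 0.4, 0, 0, 0, 0, 0, 0, 0.4])

```text
time: 65.72
position: [0.5304, 0.1789, 0.3101]
tcp_rot: [0.766, 0.643, -0.0, -0.0]
contact_force: [0.1, 0.5, -1.2]
opening: 0.034
```

```bash
python3 c2.py; python3 -c "
import cv2,numpy as np
a=cv2.imread('pics/wristc.png');b=cv2.imread('pics/sidec.png')
cv2.imwrite('pics/c3.png',np.hstack([cv2.resize(a[80:300,150:400],(455,400)),cv2.resize(b[110:230,185:285],(333,400))]))"
```

```text
t 65.72 tcp [0.5304 0.1789 0.3101] jaw -9.9 z [-0. -0. -1.] open 0.034 F [ 0.1  0.5 -1.2] j [ 0.21  0.33  1.61 -0.    1.2   0.38]
tcp_d [  0.4  -0.7 310.1] tilt 0.0
side 0.78 slope x,y [0.001 0.009] top z at 0 141.6 x [-80.5  77.5] y [-44.7  44.2] (array([-0.9, -0.1]), array([160.3,  90.9]), 1.1)
wrist 0.89 slope x,y [-0.002 -0.002] top z at 0 141.3 x [-80.9  80.9] y [-42.3  41.6] (array([-0. , -0.6]), array([ 84.6, 163.3]), 89.9)
```

View pics/c3.png

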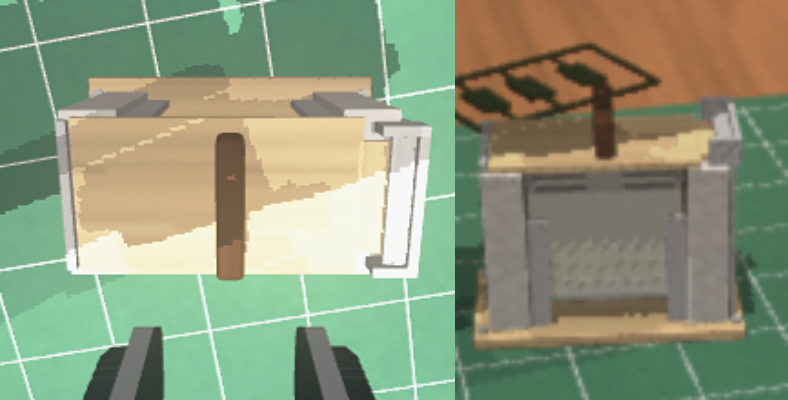

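```bash
python3 - <<'E'
from h import *
t=r.get_image("top"); pals(t,"t"); save(t,"tend.png"); C=cloud(t); print(np.round(C[288,419:432:4],3))
for n in("cement_bottle","glue_bottle","fuselage_stand"):
    for m in r.masks_of(t,n)[:1]: print(n,m["p"],rect(C[m["region"]&(t["depth"]>0)]))
cv2.imwrite("pics/tendc.png",cv2.resize(t["pixels"][100:330,110:460,::-1],(800,526)))
E
```

```text
t pal 0.31 c [531.1 141.2] size [ 13.1 171.8] yaw -10.1 z 0.0413
[[ 0.372 -0.505  0.003]
 [ 0.372 -0.516  0.003]
 [ 0.372 -0.527  0.003]
 [ 0.372 -0.539  0.001]]
cement_bottle 0.86 (array([757.8, -92.9]), array([48.9, 53.2]), 3.8)
glue_bottle 0.79 (array([ 748.6, -284.8]), array([55.4, 36.4]), 13.9)
fuselage_stand 0.65 (array([763.8, 181.8]), array([ 87.7, 218. ]), 8.5)
```

View pics/tendc.png

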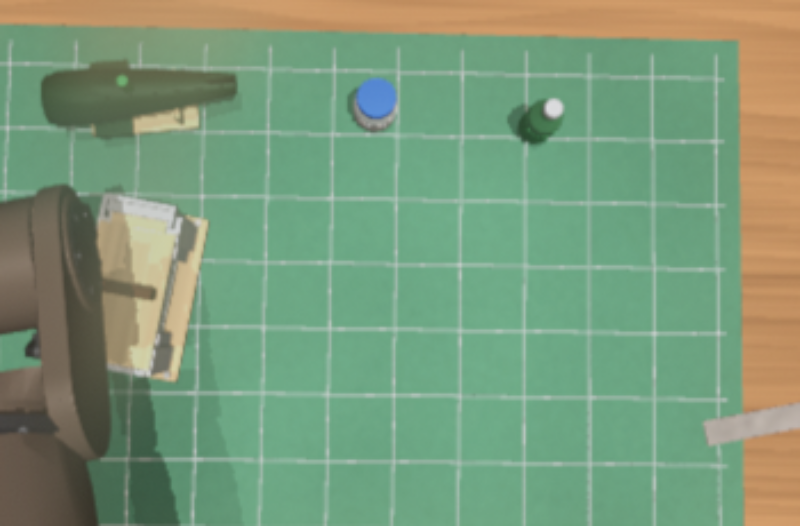

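The mat is clear: only a flat steel rule shows at the lower right (755, 425). The bottles and the model stand where they were, so I'm handing in.

```bash
python3 -c "
from plant import r
print(r.finish_job())"
```

```text
the job is handed in; nothing more can be done
None
```

The refill is finished and handed in at about 66 s of the 210 s. All six palettes are in the dispenser and the cover is back on; the hand-in reports no verdict.

**What I did:** I unhooked the cover and laid it flat on the mat. I loaded the palettes one at a time, wells up, pushing each down until the catches held it. Then I put the tongue back under the lip and lowered the front.

**Last checks:**
- **Palettes:** after the sixth, the top of the pile read 0.113 m, which matches the catches' 114 mm once the cameras' 1–1.5 mm low reading is allowed for. The top palette was within about 1 mm of centre, and the catches showed over both its ends. Edges of the palettes below showed in the outlet. I did not measure each lower palette's position separately.
- **Cover:** the underside is at about 136.3 mm with slope no more than 0.002 in the wrist camera. The front edge is at about −81 mm, behind the ridge, which puts the tongue end at about 88 mm.
- **Other things:** no palettes are left on the mat, and the jar and the model read within a few millimetres of where they started. The gripper was 14 cm clear of the cover.

**What disagreed:**
- The detector sometimes took the edges of the pile, or the bottles, for palettes.
- The side camera read the cover's sideways slope as 0.009, against −0.002 from the wrist; both are well inside the 0.04 limit.
- The glue bottle's centre read about 16 mm differently in y between the first and last top views. Its outline was different too, so I put this down to the mask; the picture shows it standing where it was.

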